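# Swap the dip pot behind the seasoning tins

### The job

The dip pot with the red lid at the back of the wooden condiment stand is used up and must be swapped for the fresh one with the green lid from the catering box. First move both tall tins (blue, yellow) from the front of the stand onto the serving tray; then put the red-lidded pot into the box's empty, paper-lined compartment, stand the green-lidded pot in the middle of the place where the red one stood, and finally put each tin back just where it stood. Set things down upright without dropping them, and leave the two white-lidded tubs in the box alone.

Things in the scene. Friction and masses are not known exactly. Their poses are not given: they have to be found in the camera images.
- blue_tin_mid (a point): Loose tall straight round tin, blue with a blue lid and a paper band; 54 mm in diameter, 165 mm tall, about 0.3 kg. The point is on its axis, half-way up (82.5 mm above its foot). It starts at the front of the stand, its axis 84 mm from the other tin's in the stand's y (left or right varies). Near its top there is finger room before and behind it (along the stand's x).
- yellow_tin_mid (a point): Loose tall round seasoning tin, the same as the blue one but yellow with a yellow lid: 54 mm in diameter, 165 mm tall; the point is on its axis half-way up (82.5 mm above its foot).
- red_pot_mid (a point): Loose low straight round dip pot, white with a red lid (used), 54 mm in diameter, 75 mm tall, 0.2 kg. The point is on its axis, half-way up (37.5 mm above its foot). It starts on pot_place, its axis 69 mm from each tin's, so a gripper fits over it only once the tins are gone. 100 mm to its left and right (stand's y) stand a pick holder and a salt dish, 45 mm wide and up to 53 mm tall.
- green_pot_mid (a point): Loose low round dip pot, white with a green lid (the fresh one), 54 mm in diameter, 75 mm tall, about 0.2 kg; the point is on its axis half-way up (37.5 mm above its foot). It starts in one of the four compartments of the catering box; take it above the box's walls.
- pot_place (a point): Centre of the round cork inlay at the back of the fixed wooden condiment stand (180 x 270 mm), on the top of its 12 mm base board, where pots and tins rest. Axes of the stand: x to its back board, y to its left, z up. The tins' places lie at about x = -55, y = +42 and -42 mm from here; the back board 60 mm ahead, its top 58 mm above this point; the side rails are lower.
- tray: Fixed grey serving tray with a black rim and two grip lugs, inside 210 x 210 mm, floor 5 mm above the table, rim 13 mm above the table. Origin at the centre of its underside, on the table; x and y along its sides (the lugs are on the y sides), z up. It starts empty.
- catering_box: Fixed kraft-cardboard box, 200 x 200 mm, walls and dividers 3 mm thick, 30 mm high, floor 4 mm; four 95 mm compartments with centres at x = +-49, y = +-49 mm. Origin: centre of its underside, on the table. Its open lid lies back along +x to 250 mm from the origin. Holds the green-lidded pot, two tubs and an empty compartment, in any arrangement.
- liner: Flat cream paper liner, 80 x 80 mm, about 1 mm thick, fixed in the middle of the floor of the empty compartment of the catering box: where the red-lidded pot goes. Origin at the centre of its underside, which is on the box's floor, 4 mm above the table; a pot put here rests at this height.
- tub_a_mid (a point): Round kraft tub with a white lid in a compartment of the catering box, 64 mm in diameter, 28 mm tall; the point is on its axis half-way up. Loose; to be left alone.
- tub_b_mid (a point): A second tub, the same, in another compartment of the catering box. Loose; to be left alone.
Things that resemble listed ones, but are neither listed nor needed, are in the scene too. What is shaped like the part that bears green_pot_mid but pink or purple is not meant.

How it is judged:
By the outcome, as a careful person would: the job done as asked, in the order asked, and still so for the second after the job is handed in, with the robot touching nothing.
It also fails if it takes over 136 s, if anything falls off the work surface, if the arm or the gripper's body presses on something with over 40 N, if the wrist force passes 120 N, or if a joint passes its speed limit or range.

### The arm

A 7-joint arm with a two-finger parallel gripper is mounted at the origin on the work surface. World frame = base frame: x ahead of the robot, y to its left, z up, the work surface at z = 0. Lengths are in m, angles in rad, forces in N, time in s.
With the tool pointing down it reaches from about 0.35 to 0.9 m from the base axis. Payload 8.1 kg.
Tool frame: the origin (TCP) lies between the finger pads; the fingertips stand 8 mm ahead of it and the grasp point (between the pads) lies 11 mm behind it (robot.tip_reach is the distance from the TCP to the fingertips, in m); z points along the fingers, y is the direction in which the jaws open and shut (so a half turn about z gives the same grasp; the last joint's range is limited). The gripper opens to 85 mm and grips with 20 to 120 N. Pads are 22 mm wide; open, the fingers measure 114 mm over their backs; the gripper's body (76 mm by 85 mm) begins 54 mm behind the grasp point. The pads swing forward as they close: fully open they stand 13 mm farther back than shut.
Start: joints at [1.098, 0.434, 0.025, 1.573, -0.012, 1.134, -0.075], TCP at [0.226, -0.583, 0.239] pointing down, gripper open.
Joint ranges: [-2.62, 2.62], [-0.44, 2.09], [-1.27, 1.32], [0.08, 2.57], [-1.32, 4.46], [0.12, 2], [-2.74, 2.74]. Speed limits (rad/s): [2.22, 2.22, 3.01, 3.01, 3.14, 3.14, 3.14].

### API

Orientations are given as a unit quaternion [x, y, z, w].
In Python, from workcell import robot gives the robot as it stands.
- The arm moves only by the tool step_arm, never from a script. Its argument "moves" is a list of rows, each an object of numbers: "grip": the opening, from 0 (shut) to 1 (fully open); "tx", "ty", "tz": the shift along the tool's x, y, z in mm; "ax", "ay", "az": the turn, a rotation vector about the tool's x, y, z in rad. In form: [{"grip": .., "tx": .., "ty": .., "tz": .., "ax": .., "ay": .., "az": ..}, ...]. A call has 1 to 12 rows; each row shifts and turns the commanded pose from where the row before left it, along the tool's axes as they then stand; what a row does not reach is not made up. A row lasts 1/8 s, in which the tool goes at most 62.5 mm and 10.7 degrees, less where a joint would pass 70% of its speed; a pose out of reach is approached as far as the arm can. A call with a gripper value outside its range is refused whole. The fingers move at their own pace and stop on an object; "newtons" is the grip in N (left out, the last holds). Time passes only in rows, so rows that do not move let the fingers close. It gives the time, the measured TCP pose, the force and the opening at its end, in the units of the state.
- robot.read_state(): the state, without advancing time (a new reading comes with each control period).
- robot.get_image(name): name is "side" or "top" or "wrist"; returns (picture, depth): 400x640x3 uint8, red, green, blue; 400x640 float32, m along the optical axis (not along the pixel's ray), 0 where there is no reading.
- robot.calibration(name): a dict with "camera_matrix" (3x3 intrinsics, pixels), "cam_to_world" (4x4, takes a point from camera to world coordinates); the wrist camera has in their place "mount" (4x4, takes a point from camera to tool coordinates, whose origin is the TCP and whose axes are the flange's). Camera axes: x right, y down, z forward; pixel columns grow to the right and rows downward; lengths in m; the calibration is good to about 2 mm. A picture is of the moment at which its call begins: read the wrist's pose just before it. calibration takes no time and is no camera call.
- robot.finish_job(): hands the job in, once; it reports no verdict.
The state is a dict: "t": time; "joint_positions": joint angles; "joint_velocities": joint speeds; "effort": joint torques, N m; "tool_pos": TCP position; "orientation": TCP orientation; "contact_force": force on the tool from outside, world axes, zero at the start; "torque": the same for the moment, N m; "opening": finger opening in m.
Only numpy, scipy, OpenCV 4.12 (cv2) and the standard library are available. Lean on these libraries where they do the work, as an engineer would, in place of code of your own. Each camera call takes 0.05 s, during which the arm holds its last target.

## Working session

There is one attempt and no reset: what is moved stays moved. The work goes in short steps, Python scripts to look and compute and a tool call to move; the robot and the scene stay as the last step left them, time stands still between calls to the robot, and variables do not carry over. Pictures are saved under pics/ and viewed, and the job is handed in when it is done.

Besides the shell and the picture viewer there is one more tool, called after ">>>" as name([rows], argument=value, ...), one row to a line, values as JSON. step_arm: Moves the arm, as the interface text tells. Its arguments: {"type":"object","properties":{"moves":{"type":"array"},"newtons":{"type":"number"}},"required":["moves"]}

```bash
ls; mkdir -p pics
python3 - <<'E'
from workcell import robot
import cv2,numpy as np
print(robot.read_state())
print(robot.tip_reach)
for n in("side","top","wrist"):
    print(n,robot.calibration(n))
for n in("side","top"):
    p,d=robot.get_image(n)
    cv2.imwrite(f"pics/{n}0.png",p[:,:,::-1]); np.save(f"pics/{n}0.npy",d)
E
```

```text
pics
{'t': 0.0, 'joint_positions': array([ 1.09840632,  0.43522906,  0.0249788 ,  1.57408073, -0.01161567,
        1.13401008, -0.07508004]), 'joint_velocities': array([-2.36130959e-03,  1.10597179e-03, -2.65984020e-05,  6.67829669e-04,
        6.16242241e-05,  6.77052994e-04,  1.05673787e-03]), 'effort': array([ 4.47462471e-04, -6.70465136e+01,  1.02530077e+00, -3.16205657e+01,
        1.54948054e-02,  1.25976739e-02,  5.71244939e-06]), 'tool_pos': array([ 0.2256606 , -0.58231551,  0.23852859]), 'orientation': array([ 9.82960914e-01,  1.83812993e-01, -2.09726223e-04, -7.62690151e-04]), 'contact_force': array([0.20529866, 0.10830892, 0.44594633]), 'torque': array([-0.00699282,  0.0337016 , -0.02080987]), 'opening': 0.0854432627575448}
0.008
side {'camera_matrix': array([[433.30201544,   0.        , 321.79424087],
       [  0.        , 433.30201544, 193.48987615],
       [  0.        ,   0.        ,   1.        ]]), 'cam_to_world': array([[-0.83109117, -0.32678818,  0.44999662,  0.05632727],
       [-0.5561283 ,  0.4926584 , -0.66933476,  0.64395692],
       [-0.00296393, -0.80653406,
[... 359 characters left out ...]
76053, -0.01910603,  0.01067003, -0.02807748],
       [-0.00827388, -0.12136943, -0.99257292,  1.22651032],
       [ 0.        ,  0.        ,  0.        ,  1.        ]])}
wrist {'camera_matrix': array([[341.40506848,   0.        , 313.0112408 ],
       [  0.        , 341.40506848, 205.81289206],
       [  0.        ,   0.        ,   1.        ]]), 'mount': array([[ 1.46126546e-04, -9.57479913e-01, -2.88499904e-01,
         7.40292816e-02],
       [ 9.99999989e-01,  1.39009235e-04,  4.51577059e-05,
         5.40314409e-04],
       [-3.13344528e-06, -2.88499907e-01,  9.57479923e-01,
        -1.34390613e-01],
       [ 0.00000000e+00,  0.00000000e+00,  0.00000000e+00,
         1.00000000e+00]])}
```

View pics/top0.png

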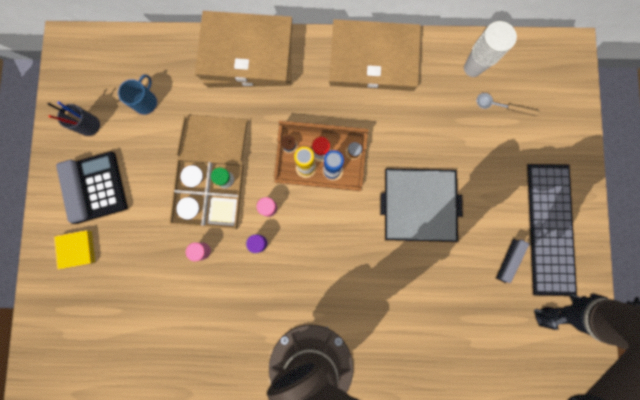

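View pics/side0.png

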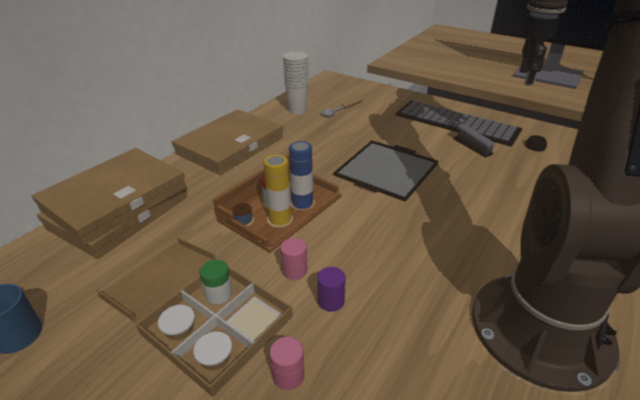

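The top view shows the stand at about (322,155), with the yellow tin at (304,158), the blue tin at (333,160) and the red lid at (320,145). The box is at about (208,195), with the green lid at (220,177) and the liner at (223,209). The tray is at (422,204). There are pink and purple decoys at (266,206), (256,243) and (196,251).

```bash
cat > h.py <<'E'
import numpy as np,cv2
from scipy.spatial.transform import Rotation as R
from workcell import robot
def T(n,st=None):
    c=robot.calibration(n)
    if n!="wrist": return c["camera_matrix"],c["cam_to_world"]
    M=np.eye(4);M[:3,:3]=R.from_quat(st["orientation"]).as_matrix();M[:3,3]=st["tool_pos"]
    return c["camera_matrix"],M@c["mount"]
def cloud(n,d,st=None):
    K,M=T(n,st)
    v,u=np.mgrid[:d.shape[0],:d.shape[1]]
    P=np.stack([(u-K[0,2])/K[0,0]*d,(v-K[1,2])/K[1,1]*d,d],-1)
    W=P@M[:3,:3].T+M[:3,3]; W[d<=0]=np.nan
    return W
def onplane(n,uv,z,st=None):
    K,M=T(n,st); uv=np.atleast_2d(uv).astype(float)
    r=np.c_[(uv[:,0]-K[0,2])/K[0,0],(uv[:,1]-K[1,2])/K[1,1],np.ones(len(uv))]@M[:3,:3].T
    return M[:3,3]+r*((z-M[2,3])/r[:,2])[:,None]
def shot(n,name):
    st=robot.read_state(); p,d=robot.get_image(n)
    cv2.imwrite(f"pics/{name}.png",p[:,:,::-1]); np.save(f"pics/{name}.npy",d)
    return st,p,d
E
python3 - <<'E'
from h import *
np.set_printoptions(precision=4,suppress=True)
p=cv2.imread("pics/top0.png");d=np.load("pics/top0.npy");W=cloud("top",d)
hsv=cv2.cvtColor(p,cv2.COLOR_BGR2HSV)
def rep(name,m,z=None):
    w=W[m]; w=w[~np.isnan(w[:,0])]
    uv=np.argwhere(m)[:,::-1]
    print(name,len(w),"med",np.median(w,0),"bboxmid",(np.percentile(w,2,axis=0)+np.percentile(w,98,axis=0))/2, "z",np.percentile(w[:,2],[5,50,95]))
    if z: 
        (c,r)=cv2.minEnclosingCircle(uv.astype(np.float32)); print("   plane centroid",onplane("top",uv.mean(0),z),"r px",r,uv.mean(0))
v,u=np.mgrid[:400,:640]
def box(a,b,c,e): return (u>=a)&(u<=c)&(v>=b)&(v<=e)
H,S,V=hsv[...,0],hsv[...,1],hsv[...,2]
for n,b,lo in(("yellow",(285,135,318,185),.165),("blue",(318,140,348,185),.165)):
    rep(n,box(*b)&(W[...,2]>lo),.177)
rep("red",box(305,130,335,160)&((H<8)|(H>172))&(S>140)&(W[...,2]>.07),.087)
rep("green",box(200,160,240,195)&(H>45)&(H<80)&(S>100)&(W[...,2]>.06),.079)
rep("liner",box(205,192,240,225)&(W[...,2]<.02)&(V>170)&(S<100),.005)
rep("tuba",box(170,160,205,190)&(V>170)&(S<60),.032)
rep("tubb",box(170,195,205,225)&(V>170)&(S<60),.032)
m=box(380,160,465,245)&(V<130)&(S<80)
uv=np.argwhere(box(370,155,470,250)&(V<60))[:,::-1]
print(W[205,422],W[150,300],W[215,320])
b=cv2.resize(p[110:260,160:480],None,fx=2.5,fy=2.5,interpolation=cv2.INTER_CUBIC)
cv2.imwrite("pics/top0z.png",b)
E
```

```text
yellow 317 med [0.5921 0.0276 0.1773] bboxmid [0.5927 0.0279 0.1762] z [0.1732 0.1773 0.1803]
   plane centroid [[0.5926 0.0275 0.177 ]] r px 10.12432861328125 [303.2177 156.6498]
blue 317 med [ 0.5828 -0.0522  0.1773] bboxmid [ 0.5838 -0.0524  0.1756] z [0.1728 0.1773 0.1805]
   plane centroid [[ 0.5833 -0.052   0.177 ]] r px 10.12432861328125 [332.8044 160.5804]
red 244 med [ 0.6471 -0.0163  0.0869] bboxmid [ 0.6467 -0.0171  0.0867] z [0.0831 0.0869 0.0903]
   plane centroid [[ 0.6462 -0.0171  0.087 ]] r px 8.860122680664062 [320.4098 145.4139]
green 253 med [0.5515 0.2759 0.0786] bboxmid [0.5517 0.2763 0.0766] z [0.0742 0.0786 0.082 ]
   plane centroid [[0.5514 0.2757 0.079 ]] r px 9.235366821289062 [219.4387 176.0751]
liner 733 med [0.4616 0.2818 0.0047] bboxmid [0.4646 0.2822 0.0051] z [0.0008 0.0047 0.0091]
   plane centroid [[0.4624 0.2819 0.005 ]] r px 19.92742156982422 [222.1405 208.5512]
tuba 387 med [0.5578 0.3764 0.0314] bboxmid [0.5606 0.3787 0.0192] z [0.0043 0.0314 0.0356]
   plane centroid [[0.558 0.375 0.032]] r px 16.213991165161133 [190.9306 175.8458]
tubb 437 med [0.46   0.3787 0.0312] bboxmid [0.461  0.3717 0.0189] z [0.0038 0.0312 0.035 ]
   plane centroid [[0.4597 0.3758 0.032 ]] r px 17.635025024414062 [188.7175 208.0866]
[ 0.4853 -0.3313  0.0054] [0.6094 0.0362 0.1823] [ 0.449  -0.0193 -0.0031]
```

View pics/top0z.png

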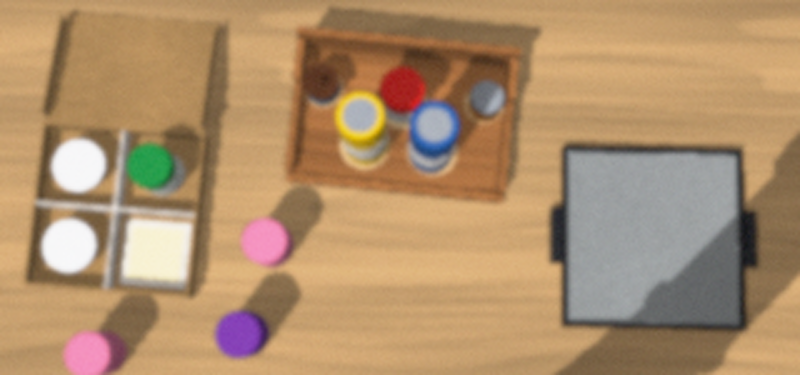

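>>> step_arm([
  {"grip": 1,"tz": -25,"az": -0.18},
  {"grip": 1,"tz": -25,"az": -0.18},
  {"grip": 1,"tz": -25,"az": -0.18},
  {"grip": 1,"tz": -25,"az": -0.18},
  {"grip": 1,"tz": -25,"az": -0.18},
  {"grip": 1,"tz": -25,"az": -0.18},
  {"grip": 1},
], newtons=40)

```text
schema error: expected keys grip, tx, ty, tz, ax, ay, az
```

```bash
cat >> h.py <<'E'
np.set_printoptions(precision=4,suppress=True)
def pose(st=None):
    st=st or robot.read_state(); M=R.from_quat(st["orientation"]).as_matrix()
    print("t",round(st["t"],2),"pos",st["tool_pos"]*1000,"theta",round(np.degrees(np.arctan2(M[1,0],M[0,0])),2),"z",M[:,2],"F",st["contact_force"],"open",round(st["opening"]*1000,1))
    return st,M
def to(p,theta=None):
    st,M=pose(); d=M.T@(np.array(p)-st["tool_pos"])*1000
    print("shift tx,ty,tz mm",d)
    if theta is not None:
        th=np.radians(theta);D=np.array([[np.cos(th),np.sin(th),0],[np.sin(th),-np.cos(th),0],[0,0,-1]])
        print("rotvec first (tool)",R.from_matrix(M.T@D).as_rotvec(), "shift after the turn",D.T@(np.array(p)-st["tool_pos"])*1000)
E
python3 -c "
from h import *
to([.61,.04,.39],84)"
```

```text
t 0.1 pos [ 225.7139 -582.3505  238.6386] theta 21.18 z [-0.0006  0.0013 -1.    ] F [0.0295 0.6466 0.076 ] open 85.5
shift tx,ty,tz mm [ 583.2041 -441.6316 -150.8002]
rotvec first (tool) [-0.0013 -0.0007 -1.0963] shift after the turn [ 659.11    317.1276 -151.3614]
```

>>> step_arm([
  {"grip": 1,"tx": 0,"ty": 0,"tz": -25,"ax": 0,"ay": 0,"az": -0.183},
  {"grip": 1,"tx": 0,"ty": 0,"tz": -25,"ax": 0,"ay": 0,"az": -0.183},
  {"grip": 1,"tx": 0,"ty": 0,"tz": -25,"ax": 0,"ay": 0,"az": -0.183},
  {"grip": 1,"tx": 0,"ty": 0,"tz": -25,"ax": 0,"ay": 0,"az": -0.183},
  {"grip": 1,"tx": 0,"ty": 0,"tz": -25,"ax": 0,"ay": 0,"az": -0.183},
  {"grip": 1,"tx": 0,"ty": 0,"tz": -25,"ax": 0,"ay": 0,"az": -0.183},
  {"grip": 1,"tx": 47,"ty": 22,"tz": 0,"ax": 0,"ay": 0,"az": 0},
  {"grip": 1,"tx": 47,"ty": 22,"tz": 0,"ax": 0,"ay": 0,"az": 0},
  {"grip": 1,"tx": 47,"ty": 22,"tz": 0,"ax": 0,"ay": 0,"az": 0},
  {"grip": 1,"tx": 47,"ty": 22,"tz": 0,"ax": 0,"ay": 0,"az": 0},
  {"grip": 1,"tx": 47,"ty": 22,"tz": 0,"ax": 0,"ay": 0,"az": 0},
  {"grip": 1,"tx": 47,"ty": 22,"tz": 0,"ax": 0,"ay": 0,"az": 0},
], newtons=40)

```text
t: 1.6
tool_pos: [0.3866, -0.3142, 0.3891]
orientation: [0.743, 0.67, -0.0, -0.0]
contact_force: [0.4, -0.3, -0.1]
opening: 0.0853
```

```bash
python3 -c "
from h import *
to([.61,.04,.39],84)"
```

```text
t 1.6 pos [ 386.633  -314.2252  389.0776] theta 84.09 z [-0.0004  0.0001 -1.    ] F [ 0.4037 -0.2866 -0.0596] open 85.3
shift tx,ty,tz mm [375.3577 185.6739  -0.9783]
rotvec first (tool) [-0.0004 -0.0001  0.0015] shift after the turn [375.6329 185.1168  -0.9224]
```

>>> step_arm([
  {"grip": 1,"tx": 47,"ty": 23,"tz": 0,"ax": 0,"ay": 0,"az": 0},
  {"grip": 1,"tx": 47,"ty": 23,"tz": 0,"ax": 0,"ay": 0,"az": 0},
  {"grip": 1,"tx": 47,"ty": 23,"tz": 0,"ax": 0,"ay": 0,"az": 0},
  {"grip": 1,"tx": 47,"ty": 23,"tz": 0,"ax": 0,"ay": 0,"az": 0},
  {"grip": 1,"tx": 47,"ty": 23,"tz": 0,"ax": 0,"ay": 0,"az": 0},
  {"grip": 1,"tx": 47,"ty": 23,"tz": 0,"ax": 0,"ay": 0,"az": 0},
  {"grip": 1,"tx": 47,"ty": 23,"tz": 0,"ax": 0,"ay": 0,"az": 0},
  {"grip": 1,"tx": 47,"ty": 23,"tz": 0,"ax": 0,"ay": 0,"az": 0},
  {"grip": 1,"tx": 0,"ty": 0,"tz": 0,"ax": 0,"ay": 0,"az": 0},
  {"grip": 1,"tx": 0,"ty": 0,"tz": 0,"ax": 0,"ay": 0,"az": 0},
], newtons=40)

```text
t: 2.85
tool_pos: [0.6077, 0.0388, 0.3887]
orientation: [0.743, 0.67, -0.001, -0.0]
contact_force: [-0.4, -0.7, -0.3]
opening: 0.0854
```

```bash
python3 -c "
from h import *
st,p,d=shot('wrist','w1'); pose(st); np.save('pics/w1_st.npy',st,allow_pickle=True)"
```

```text
t 2.85 pos [607.7338  38.7893 388.7172] theta 84.1 z [-0.0011 -0.0007 -1.    ] F [-0.3583 -0.6617 -0.329 ] open 85.4
```

View pics/w1.png

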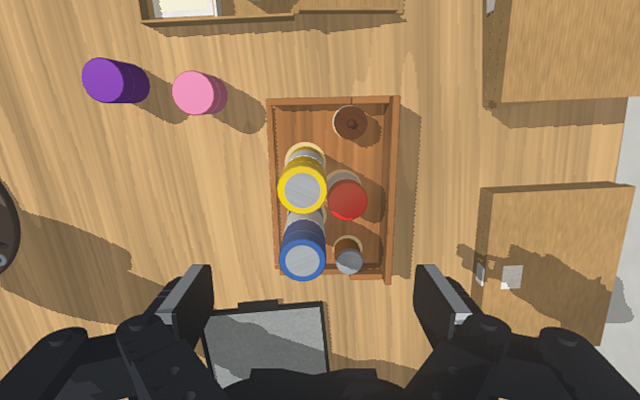

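The wrist view shows the yellow top at (302,189), the blue top at (302,260) and the red lid at (347,199). The stand's rails run nearly square to the image.

Run:
```python
from h import *
st=np.load('pics/w1_st.npy',allow_pickle=True).item()
p=cv2.imread("pics/w1.png");d=np.load("pics/w1.npy");W=cloud("wrist",d,st)
hsv=cv2.cvtColor(p,cv2.COLOR_BGR2HSV);H,S,V=[hsv[...,i] for i in range(3)]
v,u=np.mgrid[:400,:640]
Z=W[...,2]
def circ(name,m,z):
    m=m.astype(np.uint8); n,l,s,c=cv2.connectedComponentsWithStats(m); k=1+np.argmax(s[1:,4]); mm=(l==k)
    cs,_=cv2.findContours(mm.astype(np.uint8),cv2.RETR_EXTERNAL,cv2.CHAIN_APPROX_NONE)
    q=max(cs,key=len)[:,0,:]; w=onplane("wrist",q,z,st)[:,:2]
    A=np.c_[2*w,np.ones(len(w))];
    for it in range(5):
        x=np.linalg.lstsq(A,(w**2).sum(1),rcond=None)[0]; r=np.sqrt(x[2]+x[:2]@x[:2]); e=np.abs(np.hypot(*(w-x[:2]).T)-r); k=e<0.0015
        if k.sum()>20: w=w[k];A=A[k]
    print(name,"centre",x[:2],"r",r,"n",len(w),"zmed",np.nanmedian(Z[mm]),"px",q.mean(0)); return x[:2]
reg=lambda a,b,c,e:(u>=a)&(u<=c)&(v>=b)&(v<=e)
Y=circ("yellow",reg(270,160,335,225)&(Z>.168),.177)
B=circ("blue",reg(270,230,335,290)&(Z>.168),.177)
Rd=circ("red",reg(315,170,375,230)&(Z>.08)&((H<8)|(H>172))&(S>130)&(Z<.12),.087)
print("Y-B",np.linalg.norm(Y-B),"R-Y",np.linalg.norm(Rd-Y),"R-B",np.linalg.norm(Rd-B))
ey=(Y-B)/np.linalg.norm(Y-B); print("stand yaw deg",np.degrees(np.arctan2(-ey[0],ey[1])))
ex=np.array([ey[1],-ey[0]]); print("red in stand wrt tin mid",(Rd-(Y+B)/2)@ex,(Rd-(Y+B)/2)@ey)
# back board top: z ~ .07
m=(Z>.06)&(Z<.076)&reg(370,90,410,290); w=W[m][:,:2]; print(len(w)); 
c=w.mean(0);_,_,vt=np.linalg.svd(w-c); print("board dir",np.degrees(np.arctan2(vt[0,0],vt[0,1])),"offset of board from red along x",(c-Rd)@ex,"y",[( (w-Rd)@ey).min(),((w-Rd)@ey).max()])
```

```text
yellow centre [0.596  0.0272] r 0.026361845211680838 n 145 zmed 0.17685851471418407 px [302.6069 188.069 ]
blue centre [ 0.5872 -0.0513] r 0.026808913479617082 n 134 zmed 0.17689805116336862 px [302.5746 257.4925]
red centre [ 0.6477 -0.0174] r 0.02547254618950295 n 108 zmed 0.08669212464182266 px [346.7946 200.4018]
Y-B 0.07907389011820044 R-Y 0.06834974242055489 R-B 0.06940513292188406
stand yaw deg -6.385449210373264
red in stand wrt tin mid 0.05639472267967845 0.0009192995736700943
1603
board dir -175.31314075809178 offset of board from red along x 0.06243960108145393 y [np.float64(-0.1337673367147101), np.float64(0.13504523562320045)]
```

Run:
```python
from h import *
st=np.load('pics/w1_st.npy',allow_pickle=True).item()
p=cv2.imread("pics/w1.png");d=np.load("pics/w1.npy");W=cloud("wrist",d,st);Z=W[...,2]
def proj(P):
    K,M=T("wrist",st);c=np.linalg.inv(M)@np.r_[P,1];return K[:2,:2].diagonal()*c[:2]/c[2]+K[:2,2]
q=p.copy()
s=5
z=cv2.resize(q[150:300,240:390],None,fx=s,fy=s,interpolation=cv2.INTER_NEAREST)[:,:]
for c,h in(((.596,.0272),.177),((.5872,-.0513),.177),((.6477,-.0174),.087)):
    pts=np.array([proj([c[0]+.027*np.cos(a),c[1]+.027*np.sin(a),h]) for a in np.linspace(0,6.28,60)])
    cv2.polylines(z,[((pts-[240,150]+.5)*s).astype(int)],True,(255,0,255),1)
cv2.imwrite("pics/w1z.png",z[:600])
# edge profile along column 302
for vv in range(155,290,3): print(vv,p[vv,302],round(Z[vv,302],4),end=" | ")
```

```text
155 [148 171 181] 0.1137 | 158 [ 35 127 153] 0.134 | 161 [ 37 144 174] 0.156 | 164 [ 49 128 155] 0.1742 | 167 [ 53 202 233] 0.1764 | 170 [ 54 201 232] 0.1758 | 173 [157 171 183] 0.1771 | 176 [173 173 175] 0.1784 | 179 [177 176 175] 0.177 | 182 [178 177 173] 0.1773 | 185 [182 180 177] 0.1764 | 188 [177 175 172] 0.1775 | 191 [178 176 173] 0.1772 | 194 [172 170 168] 0.1773 | 197 [175 173 171] 0.1774 | 200 [177 174 173] 0.1777 | 203 [178 176 175] 0.1797 | 206 [174 169 167] 0.1771 | 209 [ 44 208 237] 0.177 | 212 [ 51 210 238] 0.1762 | 215 [142 146 153] 0.0988 | 218 [171 183 191] 0.1115 | 221 [104  86  87] 0.1235 | 224 [105  88  88] 0.1335 | 227 [103  85  85] 0.1438 | 230 [109  95  93] 0.1533 | 233 [108  82  77] 0.162 | 236 [108  82  75] 0.1716 | 239 [146  98  76] 0.1761 | 242 [173 110  75] 0.1769 | 245 [167 155 149] 0.1772 | 248 [179 175 170] 0.1767 | 251 [179 176 172] 0.1775 | 254 [178 175 170] 0.1788 | 257 [178 175 171] 0.1777 | 260 [176 173 168] 0.1768 | 263 [177 173 168] 0.1782 | 266 [177 172 167] 0.1792 | 269 [178 174 169] 0.1772 | 272 [182 177 173] 0.1772 | 275 [173 177 176] 0.1782 | 278 [178 111  66] 0.1771 | 281 [129 134 157] -0.0006 | 284 [112 159 194] 0.0001 | 287 [112 158 193] -0.0017 |
```

View pics/w1z.png

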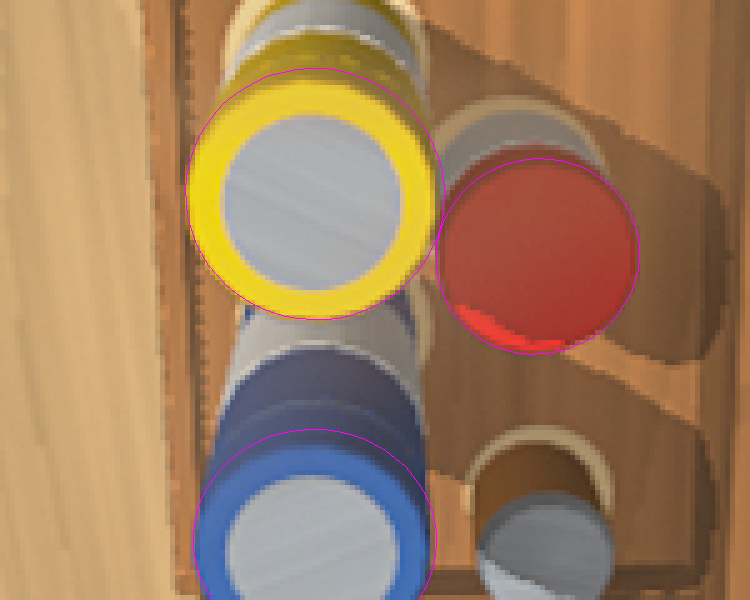

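```bash
cat >> h.py <<'E'
def fit(name,m,z,cam="wrist",st=None,lower=None,r0=None):
    "circle fit on the outline of the largest blob of m, cast on plane z; lower: keep image rows below blob centre"
    from scipy.optimize import least_squares
    m=m.astype(np.uint8); n,l,s,c=cv2.connectedComponentsWithStats(m); k=1+np.argmax(s[1:,4]); mm=(l==k).astype(np.uint8)
    cs,_=cv2.findContours(cv2.resize(mm,None,fx=4,fy=4,interpolation=cv2.INTER_NEAREST),cv2.RETR_EXTERNAL,cv2.CHAIN_APPROX_NONE)
    q=(max(cs,key=len)[:,0,:]-1.5)/4
    if lower is not None: q=q[(q-q.mean(0))@np.array(lower)>0]
    w=onplane(cam,q,z,st)[:,:2]; g=np.r_[w.mean(0),.027]
    f=(lambda x:np.hypot(*(w-x[:2]).T)-(r0 or x[2]))
    x=least_squares(f,g,loss="soft_l1",f_scale=.0007).x
    print(name,"centre",x[:2],"r",r0 or x[2],"rms",np.sqrt(np.mean(f(x)**2)),"area px",s[k,4],"px",c[k]); return x[:2]
reg=lambda a,b,c,e:(lambda v,u:(u>=a)&(u<=c)&(v>=b)&(v<=e))(*np.mgrid[:400,:640])
def hsvof(bgr):
    h=cv2.cvtColor(bgr,cv2.COLOR_BGR2HSV); return h[...,0],h[...,1],h[...,2]
E
python3 - <<'E'
from h import *
st=np.load('pics/w1_st.npy',allow_pickle=True).item()
p=cv2.imread("pics/w1.png");d=np.load("pics/w1.npy");W=cloud("wrist",d,st);Z=W[...,2]
H,S,V=hsvof(p)
Y=fit("Y",reg(275,165,330,215)&(Z>.17)&(S<40),.177,st=st)
B=fit("B",reg(275,238,330,285)&(Z>.17)&(S<40),.177,st=st)
red=((H<8)|(H>172))&(S>130)&(Z>.078)&reg(315,170,375,230)
Rd=fit("red",red,.087,st=st); Rd=fit("red low",red,.087,st=st,lower=[0.2,1],r0=.027); fit("red low",red,.087,st=st,lower=[0.2,1])
ey=(Y-B)/np.linalg.norm(Y-B);ex=np.array([ey[1],-ey[0]])
print("Y-B",np.linalg.norm(Y-B),"R-Y",np.linalg.norm(Rd-Y),"R-B",np.linalg.norm(Rd-B),"yaw",np.degrees(np.arctan2(-ey[0],ey[1])),(Rd-(Y+B)/2)@ex,(Rd-(Y+B)/2)@ey)
pt=cv2.imread("pics/top0.png");Zt=cloud("top",np.load("pics/top0.npy"))[...,2];H,S,V=hsvof(pt)
fit("Y top cam",reg(285,135,318,185)&(Zt>.165)&(S<70),.177,"top")
fit("B top cam",reg(318,140,348,185)&(Zt>.165)&(S<70),.177,"top")
E
```

```text
Y centre [0.5952 0.0257] r 0.018309330192102072 rms 0.0003005737841466822 area px 946 px [301.9567 190.0243]
B centre [ 0.5863 -0.0542] r 0.018534362583532634 rms 0.0003311254796300536 area px 806 px [301.964  260.2556]
red centre [ 0.6477 -0.0173] r 0.02595353151243902 rms 0.0006550191546975417 area px 1164 px [347.0095 200.7732]
red low centre [ 0.648  -0.0159] r 0.027 rms 0.0006627539282845266 area px 1164 px [347.0095 200.7732]
red low centre [ 0.648  -0.0173] r 0.025886970768973044 rms 0.0004811786552848225 area px 1164 px [347.0095 200.7732]
Y-B 0.08042163172371679 R-Y 0.06718855120382965 R-B 0.07261967131664934 yaw -6.415163939297581 0.0570505302218434 0.004720839611145437
Y top cam centre [0.5953 0.0266] r 0.017122737756643486 rms 0.0008840924601775493 area px 130 px [303.5462 155.6615]
B top cam centre [ 0.5866 -0.0534] r 0.01783525268023656 rms 0.0007949377869491697 area px 142 px [333.3732 159.4155]
```

```bash
python3 -c "
from h import *
to([.5863,-.054,.139],85.3)"
```

```text
t 2.9 pos [607.677   38.0135 389.0324] theta 84.02 z [-0.0006 -0.001  -1.    ] F [ 0.4746 -0.1728 -0.0914] open 85.3
shift tx,ty,tz mm [-93.4827 -11.5515 250.1344]
rotvec first (tool) [-0.0005  0.001  -0.0223] shift after the turn [-93.4557 -13.7657 250.0324]
```

>>> step_arm([
  {"grip": 1,"tx": -31,"ty": -4.5,"tz": 40,"ax": 0,"ay": 0,"az": -0.022},
  {"grip": 1,"tx": -31,"ty": -4.5,"tz": 40,"ax": 0,"ay": 0,"az": 0},
  {"grip": 1,"tx": -31.5,"ty": -4.5,"tz": 40,"ax": 0,"ay": 0,"az": 0},
  {"grip": 1,"tx": 0,"ty": 0,"tz": 30,"ax": 0,"ay": 0,"az": 0},
  {"grip": 1,"tx": 0,"ty": 0,"tz": 0,"ax": 0,"ay": 0,"az": 0},
  {"grip": 1,"tx": 0,"ty": 0,"tz": 0,"ax": 0,"ay": 0,"az": 0},
], newtons=40)

```text
t: 3.65
tool_pos: [0.5867, -0.0528, 0.2409]
orientation: [0.735, 0.678, 0.001, 0.001]
contact_force: [0.4, -0.0, 0.9]
opening: 0.0854
```

```bash
python3 -c "
from h import *
to([.5863,-.054,.139],85.3)
shot('wrist','w2')"
```

```text
t 3.65 pos [586.7379 -52.8421 240.9145] theta 85.33 z [ 0.0019 -0.0001 -1.    ] F [ 0.3514 -0.0447  0.9275] open 85.4
shift tx,ty,tz mm [ -1.2004  -0.539  101.9135]
rotvec first (tool) [ 0.0019 -0.0001  0.0005] shift after the turn [ -1.1899  -0.3416 101.9145]
```

View pics/w2.png

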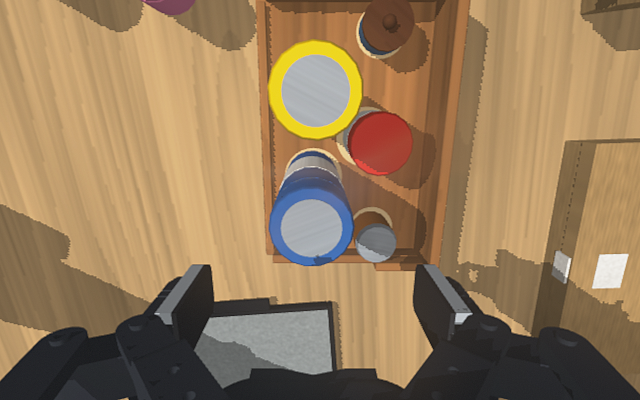

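Blue's lid is at (312,231), in the middle between the jaws. I'll refit the positions from this closer view.

Run:
```python
from h import *
st,_=pose(); st['tool_pos']=np.array([.5865,-.0530,.2405])
p=cv2.imread("pics/w2.png");d=np.load("pics/w2.npy");W=cloud("wrist",d,st);Z=W[...,2]
H,S,V=hsvof(p)
B=fit("B",reg(270,190,360,270)&(Z>.17)&(S<50),.177,st=st)
Y=fit("Y",reg(265,40,365,140)&(Z>.17)&(S<50),.177,st=st)
red=((H<8)|(H>172))&(S>130)&(Z>.078)&reg(340,100,420,180)
fit("red",red,.087,st=st); print(np.linalg.norm(Y-B))
```

```text
t 3.7 pos [587.0144 -52.585  241.1758] theta 85.36 z [ 0.0026 -0.0002 -1.    ] F [-0.0012  0.7029  0.2852] open 85.5
B centre [ 0.5861 -0.0539] r 0.018789701175249748 rms 0.00019865294192560724 area px 2749 px [311.0469 227.5697]
Y centre [0.5951 0.0259] r 0.018670509157133527 rms 0.00016093584428987167 area px 3835 px [315.2331  90.3366]
red centre [ 0.647  -0.0172] r 0.02636509319505637 rms 0.00037383003220066565 area px 3169 px [380.4879 143.024 ]
0.08026624814800107
```

>>> step_arm([
  {"grip": 1,"tx": -1,"ty": -0.5,"tz": 30,"ax": 0,"ay": 0,"az": 0},
  {"grip": 1,"tx": 0,"ty": 0,"tz": 30,"ax": 0,"ay": 0,"az": 0},
  {"grip": 1,"tx": 0,"ty": 0,"tz": 25,"ax": 0,"ay": 0,"az": 0},
  {"grip": 1,"tx": 0,"ty": 0,"tz": 17,"ax": 0,"ay": 0,"az": 0},
  {"grip": 1,"tx": 0,"ty": 0,"tz": 0,"ax": 0,"ay": 0,"az": 0},
  {"grip": 0,"tx": 0,"ty": 0,"tz": 0,"ax": 0,"ay": 0,"az": 0},
  {"grip": 0,"tx": 0,"ty": 0,"tz": 0,"ax": 0,"ay": 0,"az": 0},
  {"grip": 0,"tx": 0,"ty": 0,"tz": 0,"ax": 0,"ay": 0,"az": 0},
  {"grip": 0,"tx": 0,"ty": 0,"tz": 0,"ax": 0,"ay": 0,"az": 0},
], newtons=45)

```text
t: 4.82
tool_pos: [0.5864, -0.0536, 0.1387]
orientation: [0.735, 0.678, 0.001, 0.001]
contact_force: [-1.3, -0.9, 4.2]
opening: 0.0529
```

Run:
```python
from h import *
for i in range(1): pose()
# tray
d=np.load("pics/top0.npy");W=cloud("top",d);p=cv2.imread("pics/top0.png")
H,S,V=hsvof(p)
m=(reg(375,160,470,250)&(S<60)&(V>0)).astype(np.uint8)
n,l,s,c=cv2.connectedComponentsWithStats(m);k=1+np.argmax(s[1:,4]);mm=(l==k)
mm=cv2.morphologyEx(mm.astype(np.uint8),cv2.MORPH_OPEN,np.ones((45,45)))
q=np.argwhere(mm)[:,::-1].astype(np.float32);b=cv2.minAreaRect(q);print(b,onplane("top",cv2.boxPoints(b),.012)[:,:2],onplane("top",b[0],.01))
```

```text
t 4.83 pos [586.3691 -53.5605 138.7418] theta 85.35 z [ 0.0021 -0.0002 -1.    ] F [-1.345  -0.8747  4.1566] open 52.9
((421.0, 204.5), (69.0, 70.0), 90.0) [[ 0.5908 -0.2201]
 [ 0.5949 -0.4353]
 [ 0.3837 -0.4308]
 [ 0.3794 -0.2201]] [[ 0.4863 -0.3271  0.01  ]]
```

>>> step_arm([
  {"grip": 0,"tx": 0,"ty": 0,"tz": -8,"ax": 0,"ay": 0,"az": 0},
  {"grip": 0,"tx": 0,"ty": 0,"tz": -22,"ax": 0,"ay": 0,"az": 0},
  {"grip": 0,"tx": 0,"ty": 0,"tz": -30,"ax": 0,"ay": 0,"az": 0},
  {"grip": 0,"tx": 0,"ty": 0,"tz": -30,"ax": 0,"ay": 0,"az": 0},
  {"grip": 0,"tx": 0,"ty": 0,"tz": -10,"ax": 0,"ay": 0,"az": 0},
  {"grip": 0,"tx": 0,"ty": 0,"tz": 0,"ax": 0,"ay": 0,"az": 0},
], newtons=45)

```text
t: 5.58
tool_pos: [0.5857, -0.0537, 0.2375]
orientation: [0.735, 0.678, 0.0, 0.0]
contact_force: [0.1, -0.4, -3.1]
opening: 0.0529
```

```bash
python3 -c "
from h import *
to([.486,-.375,.132],85.3)"
```

```text
t 5.58 pos [585.6958 -53.725  237.5347] theta 85.35 z [ 0.0007 -0.0003 -1.    ] F [ 0.0703 -0.3913 -3.0733] open 52.9
shift tx,ty,tz mm [-328.2797  -73.3936  105.5474]
rotvec first (tool) [0.0008 0.0002 0.0008] shift after the turn [-328.3636  -73.0358  105.5347]
```

>>> step_arm([
  {"grip": 0,"tx": -22,"ty": -5,"tz": 0,"ax": 0,"ay": 0,"az": 0},
  {"grip": 0,"tx": -41,"ty": -9.2,"tz": 0,"ax": 0,"ay": 0,"az": 0},
  {"grip": 0,"tx": -41,"ty": -9.2,"tz": 0,"ax": 0,"ay": 0,"az": 0},
  {"grip": 0,"tx": -41,"ty": -9.2,"tz": 0,"ax": 0,"ay": 0,"az": 0},
  {"grip": 0,"tx": -41,"ty": -9.2,"tz": 0,"ax": 0,"ay": 0,"az": 0},
  {"grip": 0,"tx": -41,"ty": -9.2,"tz": 0,"ax": 0,"ay": 0,"az": 0},
  {"grip": 0,"tx": -41,"ty": -9.2,"tz": 15,"ax": 0,"ay": 0,"az": 0},
  {"grip": 0,"tx": -38,"ty": -8.5,"tz": 25,"ax": 0,"ay": 0,"az": 0},
  {"grip": 0,"tx": -22,"ty": -5,"tz": 28,"ax": 0,"ay": 0,"az": 0},
  {"grip": 0,"tx": 0,"ty": 0,"tz": 22,"ax": 0,"ay": 0,"az": 0},
  {"grip": 0,"tx": 0,"ty": 0,"tz": 7,"ax": 0,"ay": 0,"az": 0},
  {"grip": 0,"tx": 0,"ty": 0,"tz": 0,"ax": 0,"ay": 0,"az": 0},
], newtons=45)

```text
t: 7.08
tool_pos: [0.4855, -0.3739, 0.1396]
orientation: [0.735, 0.678, -0.0, -0.001]
contact_force: [-0.1, -0.7, -2.0]
opening: 0.0529
```

```bash
python3 -c "
from h import *
to([.486,-.375,.132],85.3)
shot('side','s2')"
```

```text
t 7.08 pos [ 485.4653 -373.855   139.6293] theta 85.41 z [-0.0011  0.0012 -1.    ] F [-0.1324 -0.7209 -1.9507] open 52.9
shift tx,ty,tz mm [-1.1066  0.6338  7.6274]
rotvec first (tool) [-0.0012 -0.0011  0.0018] shift after the turn [-1.0973  0.6267  7.6293]
```

View pics/s2.png

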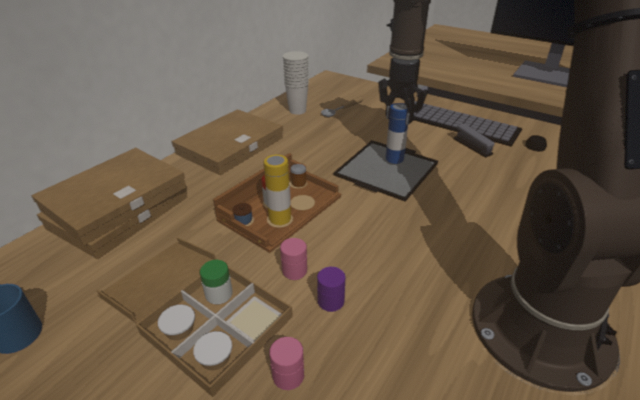

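The blue tin is held upright just above the tray at (396,145). I'll lower it slowly.

>>> step_arm([
  {"grip": 0,"tx": 0,"ty": 0,"tz": 2,"ax": 0,"ay": 0,"az": 0},
  {"grip": 0,"tx": 0,"ty": 0,"tz": 2,"ax": 0,"ay": 0,"az": 0},
  {"grip": 0,"tx": 0,"ty": 0,"tz": 2,"ax": 0,"ay": 0,"az": 0},
  {"grip": 0,"tx": 0,"ty": 0,"tz": 1,"ax": 0,"ay": 0,"az": 0},
  {"grip": 0,"tx": 0,"ty": 0,"tz": 0,"ax": 0,"ay": 0,"az": 0},
], newtons=45)

```text
t: 7.75
tool_pos: [0.4856, -0.3746, 0.1332]
orientation: [0.735, 0.678, -0.0, -0.0]
contact_force: [0.4, 0.6, -2.2]
opening: 0.053
```

>>> step_arm([
  {"grip": 0,"tx": 0,"ty": 0,"tz": 0.7,"ax": 0,"ay": 0,"az": 0},
  {"grip": 0,"tx": 0,"ty": 0,"tz": 0.7,"ax": 0,"ay": 0,"az": 0},
  {"grip": 0,"tx": 0,"ty": 0,"tz": 0,"ax": 0,"ay": 0,"az": 0},
], newtons=45)

```text
t: 8.12
tool_pos: [0.4856, -0.3746, 0.1319]
orientation: [0.735, 0.678, 0.0, 0.0]
contact_force: [0.3, -0.1, -2.7]
opening: 0.0531
```

>>> step_arm([
  {"grip": 0,"tx": 0,"ty": 0,"tz": 0.7,"ax": 0,"ay": 0,"az": 0},
  {"grip": 0,"tx": 0,"ty": 0,"tz": 0.5,"ax": 0,"ay": 0,"az": 0},
  {"grip": 0,"tx": 0,"ty": 0,"tz": 0,"ax": 0,"ay": 0,"az": 0},
], newtons=45)

```text
t: 8.5
tool_pos: [0.4857, -0.3748, 0.1318]
orientation: [0.735, 0.678, -0.0, 0.0]
contact_force: [-3.3, 1.2, 8.6]
opening: 0.0529
```

>>> step_arm([
  {"grip": 0.8,"tx": 0,"ty": 0,"tz": 0,"ax": 0,"ay": 0,"az": 0},
  {"grip": 1,"tx": 0,"ty": 0,"tz": 0,"ax": 0,"ay": 0,"az": 0},
  {"grip": 1,"tx": 0,"ty": 0,"tz": 0,"ax": 0,"ay": 0,"az": 0},
], newtons=45)

```text
t: 8.88
tool_pos: [0.4857, -0.3746, 0.1307]
orientation: [0.735, 0.678, 0.0, 0.0]
contact_force: [0.6, -0.5, 0.2]
opening: 0.0854
```

```bash
python3 -c "
from h import *
pose()"
```

```text
t 8.88 pos [ 485.6556 -374.6401  130.6534] theta 85.35 z [ 0.0001  0.     -1.    ] F [ 0.6    -0.5491  0.1892] open 85.4
```

>>> step_arm([
  {"grip": 1,"tx": 0,"ty": 0,"tz": -20,"ax": 0,"ay": 0,"az": 0},
  {"grip": 1,"tx": 0,"ty": 0,"tz": -40,"ax": 0,"ay": 0,"az": 0},
  {"grip": 1,"tx": 0,"ty": 0,"tz": -40,"ax": 0,"ay": 0,"az": 0},
  {"grip": 1,"tx": 46,"ty": 8.6,"tz": -10,"ax": 0,"ay": 0,"az": 0},
  {"grip": 1,"tx": 46,"ty": 8.6,"tz": 0,"ax": 0,"ay": 0,"az": 0},
  {"grip": 1,"tx": 46,"ty": 8.6,"tz": 0,"ax": 0,"ay": 0,"az": 0},
  {"grip": 1,"tx": 46,"ty": 8.6,"tz": 0,"ax": 0,"ay": 0,"az": 0},
  {"grip": 1,"tx": 46,"ty": 8.6,"tz": 0,"ax": 0,"ay": 0,"az": 0},
  {"grip": 1,"tx": 46,"ty": 8.6,"tz": 0,"ax": 0,"ay": 0,"az": 0},
  {"grip": 1,"tx": 46,"ty": 8.6,"tz": 0,"ax": 0,"ay": 0,"az": 0},
  {"grip": 1,"tx": 46,"ty": 8.6,"tz": 0,"ax": 0,"ay": 0,"az": 0},
  {"grip": 1,"tx": 40,"ty": 8,"tz": 0,"ax": 0,"ay": 0,"az": 0},
], newtons=45)

```text
t: 10.38
tool_pos: [0.5955, 0.0278, 0.2407]
orientation: [0.735, 0.678, 0.0, -0.0]
contact_force: [0.6, -1.3, 0.2]
opening: 0.0852
```

>>> step_arm([
  {"grip": 1,"tx": 0,"ty": 0,"tz": 0,"ax": 0,"ay": 0,"az": 0},
  {"grip": 1,"tx": 0,"ty": 0,"tz": 0,"ax": 0,"ay": 0,"az": 0},
], newtons=45)

```text
t: 10.62
tool_pos: [0.5951, 0.0252, 0.2405]
orientation: [0.735, 0.678, -0.0, 0.0]
contact_force: [0.5, -0.1, -1.5]
opening: 0.0854
```

Run:
```python
from h import *
st,p,d=shot('wrist','w3'); p=p[:,:,::-1].copy()
W=cloud("wrist",d,st);Z=W[...,2];H,S,V=hsvof(p)
Y=fit("Y",reg(265,150,365,300)&(Z>.17)&(S<50),.177,st=st)
red=((H<8)|(H>172))&(S>130)&(Z>.078)&(Z<.1)
fit("red",red,.087,st=st)
to([Y[0],Y[1],.1387],85.35)
```

```text
Y centre [0.5953 0.0258] r 0.018678445377440442 rms 0.0001901595571783498 area px 2724 px [312.0378 225.3385]
red centre [ 0.6481 -0.0161] r 0.026496066190459164 rms 0.0027941776763258535 area px 2377 px [376.4821 229.9007]
t 10.68 pos [595.0635  24.5323 240.4805] theta 85.28 z [-0.0004 -0.0009 -1.    ] F [ 0.4076 -0.914  -0.1332] open 85.8
shift tx,ty,tz mm [  1.3322   0.179  101.7793]
rotvec first (tool) [-0.0004  0.0009 -0.0011] shift after the turn [  1.2368   0.1441 101.7805]
```

View pics/w3.png

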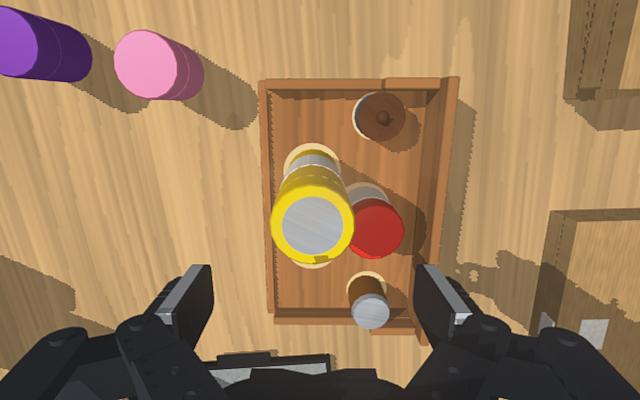

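The yellow tin is centred between the jaws at (312,225). The tin places have pale round inlays. Descending and gripping.

>>> step_arm([
  {"grip": 1,"tx": 0.8,"ty": 0,"tz": 30,"ax": 0,"ay": 0,"az": 0},
  {"grip": 1,"tx": 0,"ty": 0,"tz": 30,"ax": 0,"ay": 0,"az": 0},
  {"grip": 1,"tx": 0,"ty": 0,"tz": 25,"ax": 0,"ay": 0,"az": 0},
  {"grip": 1,"tx": 0,"ty": 0,"tz": 17,"ax": 0,"ay": 0,"az": 0},
  {"grip": 1,"tx": 0,"ty": 0,"tz": 0,"ax": 0,"ay": 0,"az": 0},
  {"grip": 0,"tx": 0,"ty": 0,"tz": 0,"ax": 0,"ay": 0,"az": 0},
  {"grip": 0,"tx": 0,"ty": 0,"tz": 0,"ax": 0,"ay": 0,"az": 0},
  {"grip": 0,"tx": 0,"ty": 0,"tz": 0,"ax": 0,"ay": 0,"az": 0},
  {"grip": 0,"tx": 0,"ty": 0,"tz": 0,"ax": 0,"ay": 0,"az": 0},
], newtons=45)

```text
t: 11.8
tool_pos: [0.5958, 0.0268, 0.1401]
orientation: [0.735, 0.678, 0.001, 0.001]
contact_force: [-1.6, 0.3, 6.8]
opening: 0.053
```

```bash
python3 -c "
from h import *
pose()"
```

```text
t 11.8 pos [595.8265  26.825  140.0634] theta 85.36 z [ 0.0018 -0.0001 -1.    ] F [-1.6372  0.2998  6.7606] open 53.0
```

>>> step_arm([
  {"grip": 0,"tx": 0,"ty": 0,"tz": -8,"ax": 0,"ay": 0,"az": 0},
  {"grip": 0,"tx": 0,"ty": 0,"tz": -22,"ax": 0,"ay": 0,"az": 0},
  {"grip": 0,"tx": 0,"ty": 0,"tz": -30,"ax": 0,"ay": 0,"az": 0},
  {"grip": 0,"tx": 0,"ty": 0,"tz": -30,"ax": 0,"ay": 0,"az": 0},
  {"grip": 0,"tx": 0,"ty": 0,"tz": -10,"ax": 0,"ay": 0,"az": 0},
  {"grip": 0,"tx": 0,"ty": 0,"tz": 0,"ax": 0,"ay": 0,"az": 0},
], newtons=45)

```text
t: 12.55
tool_pos: [0.5953, 0.0266, 0.2389]
orientation: [0.735, 0.678, 0.0, 0.0]
contact_force: [-0.8, 0.5, -2.5]
opening: 0.0527
```

```bash
python3 -c "
from h import *
to([.486,-.282,.1317],85.35)"
```

```text
t 12.55 pos [595.3347  26.5551 238.876 ] theta 85.35 z [ 0.0007 -0.0002 -1.    ] F [-0.7935  0.4905 -2.4945] open 52.7
shift tx,ty,tz mm [-316.3947  -84.0205  107.1541]
rotvec first (tool) [ 0.0007  0.0001 -0.0001] shift after the turn [-316.4031  -83.9606  107.176 ]
```

>>> step_arm([
  {"grip": 0,"tx": -22,"ty": -6,"tz": 0,"ax": 0,"ay": 0,"az": 0},
  {"grip": 0,"tx": -40,"ty": -10.5,"tz": 0,"ax": 0,"ay": 0,"az": 0},
  {"grip": 0,"tx": -40,"ty": -10.5,"tz": 0,"ax": 0,"ay": 0,"az": 0},
  {"grip": 0,"tx": -40,"ty": -10.5,"tz": 0,"ax": 0,"ay": 0,"az": 0},
  {"grip": 0,"tx": -40,"ty": -10.5,"tz": 0,"ax": 0,"ay": 0,"az": 0},
  {"grip": 0,"tx": -40,"ty": -10.5,"tz": 0,"ax": 0,"ay": 0,"az": 0},
  {"grip": 0,"tx": -40,"ty": -10.5,"tz": 15,"ax": 0,"ay": 0,"az": 0},
  {"grip": 0,"tx": -36,"ty": -10,"tz": 25,"ax": 0,"ay": 0,"az": 0},
  {"grip": 0,"tx": -18,"ty": -5,"tz": 28,"ax": 0,"ay": 0,"az": 0},
  {"grip": 0,"tx": 0,"ty": 0,"tz": 22,"ax": 0,"ay": 0,"az": 0},
  {"grip": 0,"tx": 0,"ty": 0,"tz": 10,"ax": 0,"ay": 0,"az": 0},
  {"grip": 0,"tx": 0,"ty": 0,"tz": 0,"ax": 0,"ay": 0,"az": 0},
], newtons=45)

```text
t: 14.05
tool_pos: [0.4855, -0.2809, 0.1378]
orientation: [0.735, 0.678, -0.0, -0.001]
contact_force: [-0.4, 0.3, -3.3]
opening: 0.0527
```

>>> step_arm([
  {"grip": 0,"tx": 0,"ty": 0,"tz": 2,"ax": 0,"ay": 0,"az": 0},
  {"grip": 0,"tx": 0,"ty": 0,"tz": 2,"ax": 0,"ay": 0,"az": 0},
  {"grip": 0,"tx": 0,"ty": 0,"tz": 1,"ax": 0,"ay": 0,"az": 0},
  {"grip": 0,"tx": 0,"ty": 0,"tz": 1,"ax": 0,"ay": 0,"az": 0},
  {"grip": 0,"tx": 0,"ty": 0,"tz": 0,"ax": 0,"ay": 0,"az": 0},
], newtons=45)

```text
t: 14.68
tool_pos: [0.4861, -0.2817, 0.1331]
orientation: [0.735, 0.678, 0.0, 0.0]
contact_force: [-1.5, -0.4, 2.8]
opening: 0.0529
```

>>> step_arm([
  {"grip": 0,"tx": 0,"ty": 0,"tz": 0.3,"ax": 0,"ay": 0,"az": 0},
  {"grip": 0.8,"tx": 0,"ty": 0,"tz": 0,"ax": 0,"ay": 0,"az": 0},
  {"grip": 1,"tx": 0,"ty": 0,"tz": 0,"ax": 0,"ay": 0,"az": 0},
  {"grip": 1,"tx": 0,"ty": 0,"tz": 0,"ax": 0,"ay": 0,"az": 0},
], newtons=45)

```text
t: 15.18
tool_pos: [0.486, -0.2815, 0.1323]
orientation: [0.735, 0.678, 0.0, 0.0]
contact_force: [1.0, -0.3, 0.4]
opening: 0.0858
```

```bash
python3 -c "
from h import *
pose()
"
```

```text
t 15.18 pos [ 485.9607 -281.5451  132.347 ] theta 85.35 z [ 0.  0. -1.] F [ 0.9605 -0.2624  0.361 ] open 85.8
```

>>> step_arm([
  {"grip": 1,"tx": 0,"ty": 0,"tz": -20,"ax": 0,"ay": 0,"az": 0},
  {"grip": 1,"tx": 0,"ty": 0,"tz": -45,"ax": 0,"ay": 0,"az": 0},
  {"grip": 1,"tx": 0,"ty": 0,"tz": -45,"ax": 0,"ay": 0,"az": 0},
  {"grip": 1,"tx": 0,"ty": 0,"tz": -10,"ax": 0,"ay": 0,"az": -0.175},
  {"grip": 1,"tx": 0,"ty": 0,"tz": 0,"ax": 0,"ay": 0,"az": -0.175},
  {"grip": 1,"tx": 0,"ty": 0,"tz": 0,"ax": 0,"ay": 0,"az": -0.175},
  {"grip": 1,"tx": 0,"ty": 0,"tz": 0,"ax": 0,"ay": 0,"az": -0.175},
  {"grip": 1,"tx": 0,"ty": 0,"tz": 0,"ax": 0,"ay": 0,"az": -0.175},
  {"grip": 1,"tx": 0,"ty": 0,"tz": 0,"ax": 0,"ay": 0,"az": -0.175},
  {"grip": 1,"tx": 0,"ty": 0,"tz": 0,"ax": 0,"ay": 0,"az": -0.175},
  {"grip": 1,"tx": 0,"ty": 0,"tz": 0,"ax": 0,"ay": 0,"az": -0.175},
  {"grip": 1,"tx": 0,"ty": 0,"tz": 0,"ax": 0,"ay": 0,"az": -0.17},
], newtons=45)

```text
t: 16.68
tool_pos: [0.4859, -0.2816, 0.2523]
orientation: [0.038, 0.999, 0.0, -0.0]
contact_force: [0.0, -0.8, -0.0]
opening: 0.0855
```

```bash
python3 -c "
from h import *
to([.6475,-.0172,.25],175.3)
print(robot.read_state()['joint_positions'])
"
```

```text
t 16.68 pos [ 485.8926 -281.5831  252.3476] theta 175.63 z [-0.  0. -1.] F [ 0.026  -0.7828 -0.0314] open 85.5
shift tx,ty,tz mm [-140.9894  275.93      2.3439]
rotvec first (tool) [ 0.     -0.      0.0057] shift after the turn [-139.4008  276.7359    2.3476]
[ 1.0397  0.4569 -0.8635  1.6613  0.3687  1.1955  1.5838]
```

>>> step_arm([
  {"grip": 1,"tx": -17.4,"ty": 34.6,"tz": 0,"ax": 0,"ay": 0,"az": 0.006},
  {"grip": 1,"tx": -17.4,"ty": 34.6,"tz": 0,"ax": 0,"ay": 0,"az": 0},
  {"grip": 1,"tx": -17.4,"ty": 34.6,"tz": 0,"ax": 0,"ay": 0,"az": 0},
  {"grip": 1,"tx": -17.4,"ty": 34.6,"tz": 0,"ax": 0,"ay": 0,"az": 0},
  {"grip": 1,"tx": -17.4,"ty": 34.6,"tz": 0,"ax": 0,"ay": 0,"az": 0},
  {"grip": 1,"tx": -17.4,"ty": 34.6,"tz": 0,"ax": 0,"ay": 0,"az": 0},
  {"grip": 1,"tx": -17.4,"ty": 34.6,"tz": 0,"ax": 0,"ay": 0,"az": 0},
  {"grip": 1,"tx": -17.4,"ty": 34.6,"tz": 0,"ax": 0,"ay": 0,"az": 0},
  {"grip": 1,"tx": 0,"ty": 0,"tz": 0,"ax": 0,"ay": 0,"az": 0},
  {"grip": 1,"tx": 0,"ty": 0,"tz": 0,"ax": 0,"ay": 0,"az": 0},
], newtons=45)

```text
t: 17.92
tool_pos: [0.6485, -0.0184, 0.2521]
orientation: [0.044, 0.999, -0.0, -0.0]
contact_force: [-0.2, -1.1, 0.0]
opening: 0.0857
```

Run:
```python
from h import *
print(robot.read_state()['joint_positions'])
st,p,d=shot('wrist','w4'); p=p[:,:,::-1].copy()
np.save('pics/w4_st.npy',st,allow_pickle=True)
W=cloud("wrist",d,st);Z=W[...,2];H,S,V=hsvof(p)
red=((H<8)|(H>172))&(S>130)&(Z>.083)&(Z<.1)&reg(200,50,440,350)
Rd=fit("red",red,.087,st=st)
to([*Rd,.06],175.3)
```

```text
[ 0.4466  0.5977 -0.8253  1.4414  0.4445  1.2963  1.0704]
red centre [ 0.6469 -0.0176] r 0.026239306126201723 rms 0.0003815194572525457 area px 2621 px [314.1911 184.8867]
t 17.98 pos [648.4238 -19.1674 252.1389] theta 174.9 z [-0.0005 -0.0009 -1.    ] F [ 0.256   0.3892 -0.5206] open 85.5
shift tx,ty,tz mm [  1.5849   1.6298 192.1382]
rotvec first (tool) [-0.001  -0.0004 -0.007 ] shift after the turn [  1.66     1.4568 192.1389]
```

View pics/w4.png

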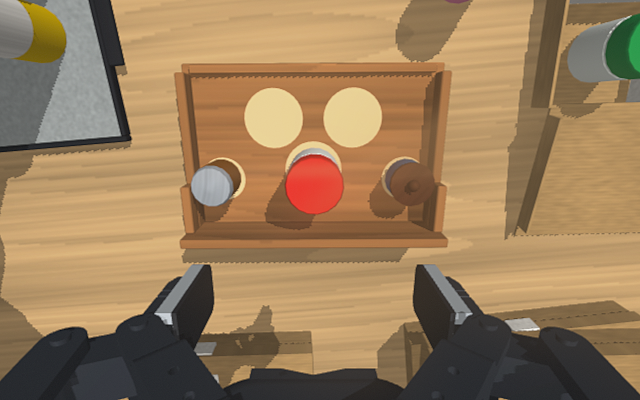

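The pale inlays of the two tin places are clear at (274,118) and (353,118). The red lid is at (314,185), partly over its cork at (314,160). I'll measure these inlays.

Run:
```python
from h import *
st=np.load('pics/w4_st.npy',allow_pickle=True).item()
p=cv2.imread("pics/w4.png");d=np.load("pics/w4.npy");W=cloud("wrist",d,st);Z=W[...,2];H,S,V=hsvof(p)
print(p[118,274],p[118,353],p[150,314],p[100,314],Z[118,274],W[118,274])
cr=(S<125)&(V>190)&(Z<.03)
a=fit("inlay1",cr&reg(235,80,309,155),.012,st=st)
b=fit("inlay2",cr&reg(315,80,390,155),.012,st=st)
ey=(b-a)/np.linalg.norm(b-a);ex=np.array([ey[1],-ey[0]]);print(np.linalg.norm(b-a),"yaw",np.degrees(np.arctan2(-ey[0],ey[1])),"implied pot_place",(a+b)/2+.055*ex)
c=fit("cork",cr&reg(283,138,345,200),.012,st=st,lower=[0,-1])
c=fit("cork",cr&reg(283,138,345,200),.012,st=st,lower=[0,-1],r0=.027)
c=fit("cork",cr&reg(283,138,345,200),.012,st=st,lower=[0,-1],r0=.03)
```

```text
[152 210 234] [148 208 233] [175 182 183] [ 71 114 166] 0.011348800012535742 [ 0.5874 -0.0552  0.0113]
inlay1 centre [ 0.5875 -0.056 ] r 0.031091477583126713 rms 0.0003014335021069519 area px 2785 px [273.1515 117.4729]
inlay2 centre [0.5944 0.0277] r 0.031056841612074063 rms 0.0003261516701590187 area px 2785 px [352.2481 117.0276]
0.08406963467491096 yaw -4.7114495784329895 implied pot_place [ 0.6458 -0.0187]
cork centre [ 0.6486 -0.019 ] r 0.03258488686814552 rms 0.0038459842353846035 area px 454 px [311.2687 151.4846]
cork centre [ 0.6421 -0.0186] r 0.027 rms 0.003971383137803831 area px 454 px [311.2687 151.4846]
cork centre [ 0.5948 -0.014 ] r 0.03 rms 0.006236338576817684 area px 454 px [311.2687 151.4846]
```

>>> step_arm([
  {"grip": 1,"tx": 1.5,"ty": 1.3,"tz": 40,"ax": 0,"ay": 0,"az": 0},
  {"grip": 1,"tx": 0,"ty": 0,"tz": 45,"ax": 0,"ay": 0,"az": 0},
  {"grip": 1,"tx": 0,"ty": 0,"tz": 45,"ax": 0,"ay": 0,"az": 0},
  {"grip": 1,"tx": 0,"ty": 0,"tz": 30,"ax": 0,"ay": 0,"az": 0},
  {"grip": 1,"tx": 0,"ty": 0,"tz": 21,"ax": 0,"ay": 0,"az": 0},
  {"grip": 1,"tx": 0,"ty": 0,"tz": 15,"ax": 0,"ay": 0,"az": 0},
  {"grip": 1,"tx": 0,"ty": 0,"tz": 0,"ax": 0,"ay": 0,"az": 0},
  {"grip": 0,"tx": 0,"ty": 0,"tz": 0,"ax": 0,"ay": 0,"az": 0},
  {"grip": 0,"tx": 0,"ty": 0,"tz": 0,"ax": 0,"ay": 0,"az": 0},
  {"grip": 0,"tx": 0,"ty": 0,"tz": 0,"ax": 0,"ay": 0,"az": 0},
  {"grip": 0,"tx": 0,"ty": 0,"tz": 0,"ax": 0,"ay": 0,"az": 0},
], newtons=45)

```text
t: 19.35
tool_pos: [0.6481, -0.0163, 0.0578]
orientation: [0.044, 0.999, -0.0, 0.001]
contact_force: [-1.3, -0.8, 5.7]
opening: 0.0528
```

```bash
python3 -c "
from h import *
pose()"
```

```text
t 19.35 pos [648.1353 -16.3442  57.8235] theta 174.96 z [ 0.0021 -0.0001 -1.    ] F [-1.306  -0.8213  5.714 ] open 52.8
```

>>> step_arm([
  {"grip": 0,"tx": 0,"ty": 0,"tz": -8,"ax": 0,"ay": 0,"az": 0},
  {"grip": 0,"tx": 0,"ty": 0,"tz": -22,"ax": 0,"ay": 0,"az": 0},
  {"grip": 0,"tx": 0,"ty": 0,"tz": -40,"ax": 0,"ay": 0,"az": 0},
  {"grip": 0,"tx": 0,"ty": 0,"tz": -40,"ax": 0,"ay": 0,"az": 0},
  {"grip": 0,"tx": 0,"ty": 0,"tz": -10,"ax": 0,"ay": 0,"az": 0},
  {"grip": 0,"tx": 0,"ty": 0,"tz": 0,"ax": 0,"ay": 0,"az": 0},
], newtons=45)

```text
t: 20.1
tool_pos: [0.6475, -0.0165, 0.1773]
orientation: [0.044, 0.999, -0.0, 0.001]
contact_force: [-0.6, 0.4, -2.8]
opening: 0.0526
```

Run:
```python
from h import *
p=cv2.imread("pics/top0.png");d=np.load("pics/top0.npy");H,S,V=hsvof(p)
print(p[209,223])
m=(reg(200,190,245,230)&(V>190)&(S>25)&(S<90)).astype(np.uint8)
n,l,s,c=cv2.connectedComponentsWithStats(m);k=1+np.argmax(s[1:,4]);q=np.argwhere(l==k)[:,::-1].astype(np.float32)
b=cv2.minAreaRect(q);B=onplane("top",cv2.boxPoints(b),.005)[:,:2];print(b,B,B.mean(0),np.linalg.norm(np.diff(B,axis=0),axis=1),onplane("top",c[k],.005))
st,p,d=shot('top','t5');p=p[:,:,::-1]
cv2.imwrite('pics/t5z.png',cv2.resize(p[100:260,150:350],None,fx=4,fy=3.75,interpolation=cv2.INTER_CUBIC)[:,:,:])
to([.464,.281,.177],175.3)
```

```text
[212 242 248]
((222.9405975341797, 208.09405517578125), (25.97047233581543, 28.06005096435547), 5.7105937004089355) [[0.4241 0.3215]
 [0.5104 0.3175]
 [0.5039 0.2371]
 [0.4178 0.2418]] [0.464  0.2795] [0.0864 0.0806 0.0863] [[0.4616 0.2796 0.005 ]]
t 20.15 pos [646.88   -16.8108 175.9519] theta 174.96 z [-0.0006 -0.0005 -1.    ] F [ 0.7697  0.5143 -1.9149] open 52.6
shift tx,ty,tz mm [208.3458 280.5857  -1.0853]
rotvec first (tool) [-0.0006 -0.0006 -0.006 ] shift after the turn [206.6672 281.8245  -1.0481]
```

View pics/t5z.png

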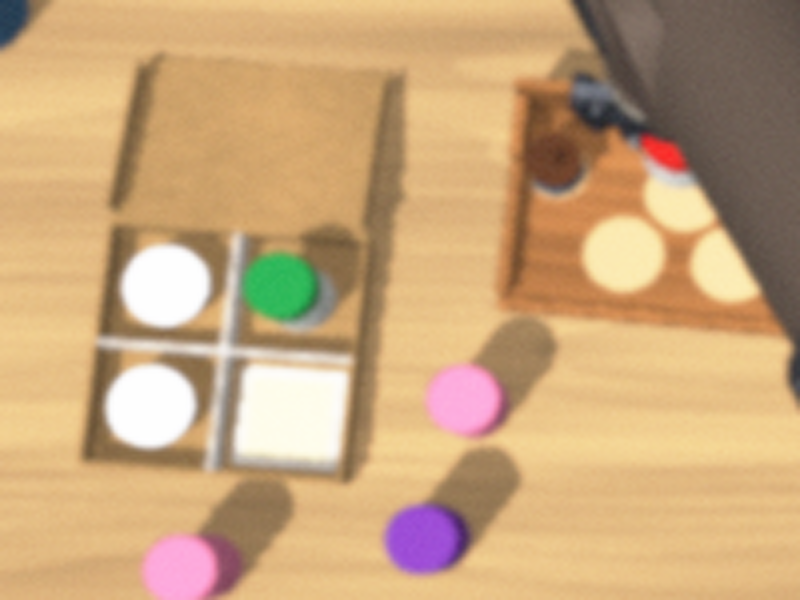

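>>> step_arm([
  {"grip": 0,"tx": 14,"ty": 18,"tz": 0,"ax": 0,"ay": 0,"az": 0},
  {"grip": 0,"tx": 26,"ty": 35,"tz": 0,"ax": 0,"ay": 0,"az": 0},
  {"grip": 0,"tx": 26,"ty": 35,"tz": 0,"ax": 0,"ay": 0,"az": 0},
  {"grip": 0,"tx": 26,"ty": 35,"tz": 0,"ax": 0,"ay": 0,"az": 0},
  {"grip": 0,"tx": 26,"ty": 35,"tz": 0,"ax": 0,"ay": 0,"az": 0},
  {"grip": 0,"tx": 26,"ty": 35,"tz": 0,"ax": 0,"ay": 0,"az": 0},
  {"grip": 0,"tx": 26,"ty": 35,"tz": 0,"ax": 0,"ay": 0,"az": 0},
  {"grip": 0,"tx": 26,"ty": 35,"tz": 0,"ax": 0,"ay": 0,"az": 0},
  {"grip": 0,"tx": 13,"ty": 17,"tz": 0,"ax": 0,"ay": 0,"az": 0},
  {"grip": 0,"tx": 0,"ty": 0,"tz": 0,"ax": 0,"ay": 0,"az": 0},
  {"grip": 0,"tx": 0,"ty": 0,"tz": 0,"ax": 0,"ay": 0,"az": 0},
], newtons=45)

```text
t: 21.52
tool_pos: [0.4634, 0.2799, 0.1756]
orientation: [0.044, 0.999, -0.001, -0.001]
contact_force: [-0.1, -0.3, -2.2]
opening: 0.0526
```

Run:
```python
from h import *
print(robot.read_state()['joint_positions'])
st,p,d=shot('wrist','w5'); np.save('pics/w5_st.npy',st,allow_pickle=True)
to([.463,.2805,.06])
```

```text
[-0.0246  0.5104 -0.8642  1.8064  0.4471  1.0348  0.4211]
t 21.57 pos [463.7989 279.6418 175.716 ] theta 174.9 z [-0.0008 -0.0012 -1.    ] F [ 1.0089  0.2566 -2.566 ] open 52.6
shift tx,ty,tz mm [  0.7891   0.9303 115.7155]
```

View pics/w5.png

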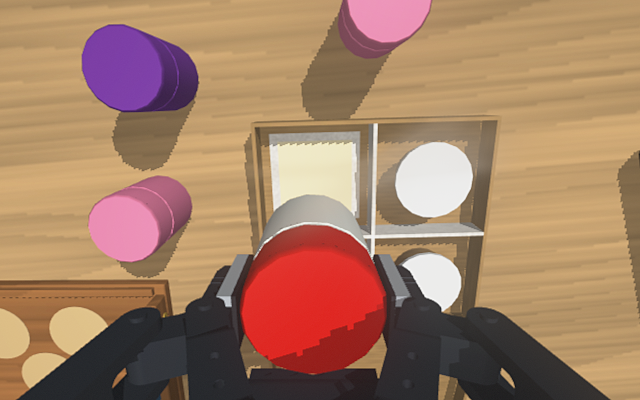

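The red pot is held with the liner behind it. The box's front-right corner is at (255,125), the front wall runs to (498,118), and the dividers start at (374,125) and end at (483,233). I'll check the compartment centre from these.

Run:
```python
from h import *
st=np.load('pics/w5_st.npy',allow_pickle=True).item()
p=cv2.imread("pics/w5.png");d=np.load("pics/w5.npy");W=cloud("wrist",d,st);Z=W[...,2]
z=cv2.resize(p[110:250,240:510],None,fx=2.9,fy=2.9,interpolation=cv2.INTER_CUBIC);cv2.imwrite('pics/w5z.png',z)
m=(Z>.022)&(Z<.04)&reg(245,112,505,400); q=W[m]
H,S,V=hsvof(p)
ft=m&reg(250,112,505,130); 
c=onplane("wrist",np.argwhere(ft)[:,::-1],.03,st)[:,:2]; vx=cv2.fitLine(c.astype(np.float32),cv2.DIST_HUBER,0,.01,.01).ravel();print("front wall",vx,"y range",c[:,1].min(),c[:,1].max(), "yaw",np.degrees(np.arctan(-vx[0]/vx[1])))
L=(reg(262,125,365,230)&(V>170)&(S<90)&(Z<.015)&(S>20))
b=onplane("wrist",np.argwhere(L)[:,::-1],.005,st)[:,:2]; print("liner y",np.percentile(b[:,1],[1,99]),"xmin",np.percentile(b[:,0],[0.5,2]))
for uv in((255,125),(374,124),(498,118)): print(uv,onplane("wrist",uv,.03,st)[0,:2])
for uv in((274,140),(357,135)): print(uv,onplane("wrist",uv,.005,st)[0,:2])
```

```text
front wall [0.0644 0.9979 0.4104 0.3633] y range 0.23477913537753556 0.43430833059802987 yaw -3.6905534
liner y [0.2426 0.3208] xmin [0.4216 0.4231]
(255, 125) [0.4035 0.2382]
(374, 124) [0.411 0.333]
(498, 118) [0.415  0.4313]
(274, 140) [0.4188 0.2488]
(357, 135) [0.4209 0.322 ]
```

View pics/w5z.png

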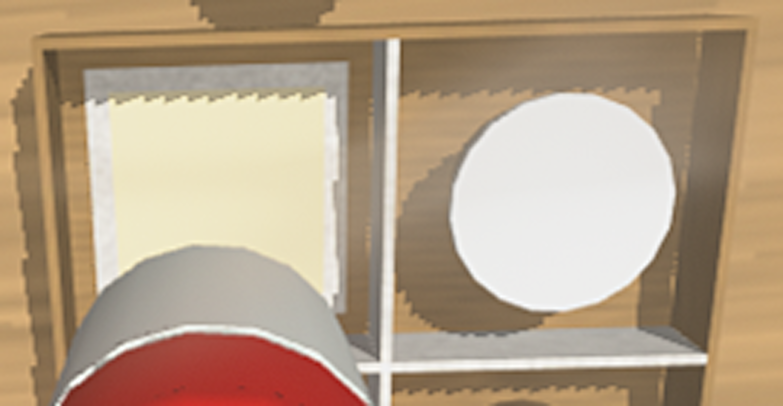

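Run:
```python
from h import *
st=np.load('pics/w5_st.npy',allow_pickle=True).item()
f=lambda uvs,z:[print(uv,onplane("wrist",uv,z,st)[0,:2]) for uv in uvs]
g=lambda zx,zy:(240+zx/2.9-.33,110+zy/2.9-.33)
print("outer front");f([g(38,37),g(750,17)],.03)
print("cross divider lower edge");f([g(395,363),g(705,360)],.03)
print("long divider top mid");f([g(392,40),g(388,360)],.03)
print("liner corners");f([g(85,69),g(348,62),],.005);print("liner edges left/right");f([g(100,300),g(346,310)],.005)
```

```text
outer front
(252.77344827586205, 122.42862068965518) [0.4013 0.2367]
(498.29068965517246, 115.53206896551724) [0.4131 0.4314]
cross divider lower edge
(375.87689655172414, 234.84241379310345) [0.506  0.3312]
(482.7734482758621, 233.80793103448275) [0.5132 0.4245]
long divider top mid
(374.8424137931035, 123.46310344827586) [0.4107 0.3337]
(373.4631034482759, 233.80793103448275) [0.5049 0.3291]
liner corners
(268.98034482758624, 133.46310344827586) [0.4128 0.2451]
(359.67, 131.04931034482757) [0.4177 0.3245]
liner edges left/right
(274.15275862068967, 213.11827586206894) [0.4861 0.2408]
(358.98034482758624, 216.56655172413792) [0.4965 0.32  ]
```

>>> step_arm([
  {"grip": 0,"tx": 8.4,"ty": 2,"tz": 20,"ax": 0,"ay": 0,"az": 0},
  {"grip": 0,"tx": 0,"ty": 0,"tz": 35,"ax": 0,"ay": 0,"az": 0},
  {"grip": 0,"tx": 0,"ty": 0,"tz": 30,"ax": 0,"ay": 0,"az": 0},
  {"grip": 0,"tx": 0,"ty": 0,"tz": 20,"ax": 0,"ay": 0,"az": 0},
  {"grip": 0,"tx": 0,"ty": 0,"tz": 10,"ax": 0,"ay": 0,"az": 0},
  {"grip": 0,"tx": 0,"ty": 0,"tz": 3,"ax": 0,"ay": 0,"az": 0},
  {"grip": 0,"tx": 0,"ty": 0,"tz": 2,"ax": 0,"ay": 0,"az": 0},
  {"grip": 0,"tx": 0,"ty": 0,"tz": 2,"ax": 0,"ay": 0,"az": 0},
  {"grip": 0,"tx": 0,"ty": 0,"tz": 0,"ax": 0,"ay": 0,"az": 0},
], newtons=45)

```text
t: 22.7
tool_pos: [0.4557, 0.2836, 0.0547]
orientation: [0.044, 0.999, 0.0, 0.0]
contact_force: [-1.0, -0.0, -1.9]
opening: 0.0528
```

>>> step_arm([
  {"grip": 0,"tx": 0,"ty": 0,"tz": 1,"ax": 0,"ay": 0,"az": 0},
  {"grip": 0,"tx": 0,"ty": 0,"tz": 1,"ax": 0,"ay": 0,"az": 0},
  {"grip": 0,"tx": 0,"ty": 0,"tz": 1,"ax": 0,"ay": 0,"az": 0},
  {"grip": 0,"tx": 0,"ty": 0,"tz": 0,"ax": 0,"ay": 0,"az": 0},
], newtons=45)

```text
t: 23.2
tool_pos: [0.4555, 0.2834, 0.0513]
orientation: [0.044, 0.999, -0.0, -0.0]
contact_force: [0.7, -0.6, -2.6]
opening: 0.0524
```

Run:
```python
from h import *
pose();shot('side','s6')
```

```text
t 23.2 pos [455.4603 283.4492  51.2918] theta 174.96 z [-0.0001 -0.0002 -1.    ] F [ 0.7018 -0.6199 -2.5616] open 52.4
```

View pics/s6.png

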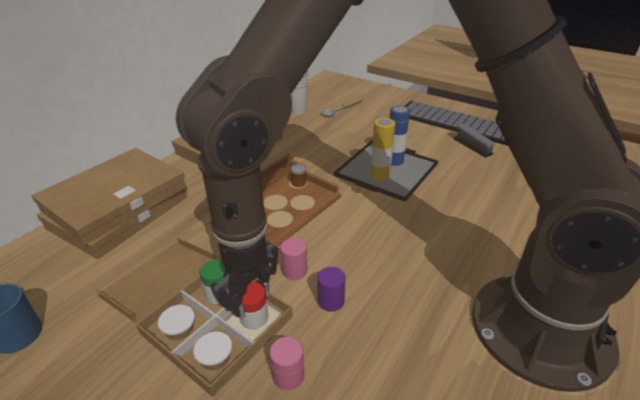

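The red pot hangs over the liner at (253,308) and both tins stand upright on the tray. I'll keep lowering until it touches.

>>> step_arm([
  {"grip": 0,"tx": 0,"ty": 0,"tz": 0.7,"ax": 0,"ay": 0,"az": 0},
  {"grip": 0,"tx": 0,"ty": 0,"tz": 0.7,"ax": 0,"ay": 0,"az": 0},
  {"grip": 0,"tx": 0,"ty": 0,"tz": 0,"ax": 0,"ay": 0,"az": 0},
], newtons=45)

```text
t: 23.62
tool_pos: [0.4555, 0.2835, 0.0499]
orientation: [0.044, 0.999, -0.0, -0.0]
contact_force: [0.7, -0.4, -3.6]
opening: 0.0523
```

>>> step_arm([
  {"grip": 0,"tx": 0,"ty": 0,"tz": 0.7,"ax": 0,"ay": 0,"az": 0},
  {"grip": 0,"tx": 0,"ty": 0,"tz": 0.5,"ax": 0,"ay": 0,"az": 0},
  {"grip": 0,"tx": 0,"ty": 0,"tz": 0,"ax": 0,"ay": 0,"az": 0},
], newtons=45)

```text
t: 24.0
tool_pos: [0.4556, 0.2835, 0.0497]
orientation: [0.044, 0.999, -0.0, 0.0]
contact_force: [-3.1, -3.5, 11.7]
opening: 0.0528
```

>>> step_arm([
  {"grip": 0.8,"tx": 0,"ty": 0,"tz": 0,"ax": 0,"ay": 0,"az": 0},
  {"grip": 1,"tx": 0,"ty": 0,"tz": 0,"ax": 0,"ay": 0,"az": 0},
  {"grip": 1,"tx": 0,"ty": 0,"tz": 0,"ax": 0,"ay": 0,"az": 0},
  {"grip": 1,"tx": 0,"ty": 0,"tz": -20,"ax": 0,"ay": 0,"az": 0},
  {"grip": 1,"tx": 0,"ty": 0,"tz": -45,"ax": 0,"ay": 0,"az": 0},
  {"grip": 1,"tx": 0,"ty": 0,"tz": -50,"ax": 0,"ay": 0,"az": 0},
  {"grip": 1,"tx": -30,"ty": -5,"tz": -45,"ax": 0,"ay": 0,"az": 0},
  {"grip": 1,"tx": -45,"ty": -7,"tz": -20,"ax": 0,"ay": 0,"az": 0},
  {"grip": 1,"tx": -22,"ty": -4,"tz": 0,"ax": 0,"ay": 0,"az": 0},
  {"grip": 1,"tx": 0,"ty": 0,"tz": 0,"ax": 0,"ay": 0,"az": 0},
  {"grip": 1,"tx": 0,"ty": 0,"tz": 0,"ax": 0,"ay": 0,"az": 0},
], newtons=45)

```text
t: 25.38
tool_pos: [0.5495, 0.2597, 0.2293]
orientation: [0.043, 0.999, 0.0, -0.0]
contact_force: [0.0, -0.2, -0.6]
opening: 0.0855
```

Run:
```python
from h import *
st,p,d=shot('wrist','w7'); p=p[:,:,::-1].copy(); np.save('pics/w7_st.npy',st,allow_pickle=True)
W=cloud("wrist",d,st);Z=W[...,2];H,S,V=hsvof(p)
G=fit("green",(H>45)&(H<80)&(S>100)&(Z>.07),.079,st=st)
fit("red",((H<8)|(H>172))&(S>130)&(Z>.07)&(Z<.1),.08,st=st)
to([*G,.0485],175.3)
```

```text
green centre [0.5525 0.2759] r 0.02610603013129034 rms 0.0007363257150681864 area px 2819 px [332.2905 192.3214]
red centre [0.4557 0.2825] r 0.026000759889379648 rms 0.0002563275876957811 area px 3781 px [332.1108  71.631 ]
t 25.43 pos [549.3801 259.7966 229.2427] theta 175.07 z [-0.0005  0.0003 -1.    ] F [-0.8266  0.0164  0.4796] open 85.2
shift tx,ty,tz mm [ -1.8035  16.3063 180.7457]
rotvec first (tool) [ 0.0002 -0.0005 -0.0041] shift after the turn [ -1.7736  16.3426 180.7427]
```

View pics/w7.png

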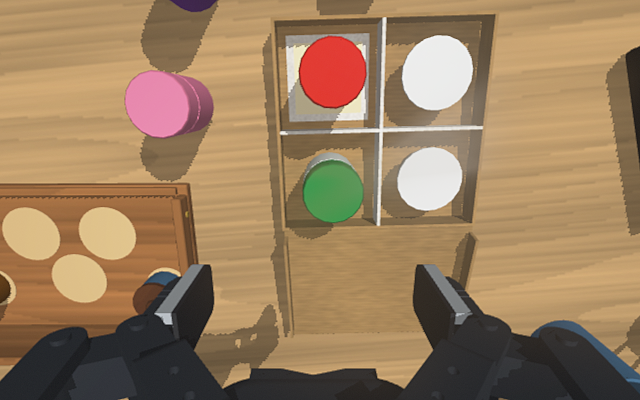

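Red stands in the middle of the liner at (332,72) in the picture, world (0.456,0.2825). Green is at (332,192).

>>> step_arm([
  {"grip": 1,"tx": -1.8,"ty": 16.3,"tz": 20,"ax": 0,"ay": 0,"az": 0},
  {"grip": 1,"tx": 0,"ty": 0,"tz": 45,"ax": 0,"ay": 0,"az": 0},
  {"grip": 1,"tx": 0,"ty": 0,"tz": 45,"ax": 0,"ay": 0,"az": 0},
  {"grip": 1,"tx": 0,"ty": 0,"tz": 35,"ax": 0,"ay": 0,"az": 0},
  {"grip": 1,"tx": 0,"ty": 0,"tz": 20,"ax": 0,"ay": 0,"az": 0},
  {"grip": 1,"tx": 0,"ty": 0,"tz": 14,"ax": 0,"ay": 0,"az": 0},
  {"grip": 1,"tx": 0,"ty": 0,"tz": 0,"ax": 0,"ay": 0,"az": 0},
  {"grip": 0,"tx": 0,"ty": 0,"tz": 0,"ax": 0,"ay": 0,"az": 0},
  {"grip": 0,"tx": 0,"ty": 0,"tz": 0,"ax": 0,"ay": 0,"az": 0},
  {"grip": 0,"tx": 0,"ty": 0,"tz": 0,"ax": 0,"ay": 0,"az": 0},
  {"grip": 0,"tx": 0,"ty": 0,"tz": 0,"ax": 0,"ay": 0,"az": 0},
], newtons=45)

```text
t: 26.8
tool_pos: [0.5547, 0.2757, 0.0512]
orientation: [0.044, 0.999, 0.001, 0.001]
contact_force: [-0.8, -0.1, 6.2]
opening: 0.0531
```

Run:
```python
from h import *
pose()
st=np.load('pics/w7_st.npy',allow_pickle=True).item()
p=cv2.imread('pics/w7.png');d=np.load('pics/w7.npy');W=cloud("wrist",d,st);Z=W[...,2];H,S,V=hsvof(p)
print(p[278,78],p[232,30],p[300,60])
cr=(S<135)&(V>150)&(Z<.03)
fit("cork",cr&reg(45,250,112,305),.012,st=st); fit("inlayY",cr&reg(70,200,140,262),.012,st=st); fit("inlayB",cr&reg(0,200,66,262),.012,st=st)
```

```text
t 26.8 pos [554.675  275.6589  51.2492] theta 174.95 z [ 0.002  0.001 -1.   ] F [-0.8455 -0.1379  6.176 ] open 53.1
[136 191 221] [134 189 220] [ 69 117 172]
cork centre [ 0.646  -0.0187] r 0.03140456460865535 rms 0.0003445099324054624 area px 2122 px [ 78.8652 278.0391]
inlayY centre [0.5946 0.0277] r 0.03139143954388432 rms 0.00035146935798103683 area px 2390 px [106.9628 232.9259]
inlayB centre [ 0.5877 -0.056 ] r 0.03141141433789977 rms 0.0003521885471232338 area px 2401 px [ 30.7268 233.2957]
```

>>> step_arm([
  {"grip": 0,"tx": 0,"ty": 0,"tz": -8,"ax": 0,"ay": 0,"az": 0},
  {"grip": 0,"tx": 0,"ty": 0,"tz": -22,"ax": 0,"ay": 0,"az": 0},
  {"grip": 0,"tx": 0,"ty": 0,"tz": -40,"ax": 0,"ay": 0,"az": 0},
  {"grip": 0,"tx": 0,"ty": 0,"tz": -40,"ax": 0,"ay": 0,"az": 0},
  {"grip": 0,"tx": 0,"ty": 0,"tz": -20,"ax": 0,"ay": 0,"az": 0},
  {"grip": 0,"tx": 0,"ty": 0,"tz": 0,"ax": 0,"ay": 0,"az": 0},
], newtons=45)

```text
t: 27.55
tool_pos: [0.5545, 0.2756, 0.1814]
orientation: [0.044, 0.999, 0.001, 0.001]
contact_force: [0.3, -0.3, -3.2]
opening: 0.0529
```

Run:
```python
from h import *
st,p,d=shot('wrist','w8'); p=p[:,:,::-1].copy(); pose(st)
W=cloud("wrist",d,st);Z=W[...,2];H,S,V=hsvof(p)
g=(H>45)&(H<80)&(S>100); print(np.nanpercentile(Z[g],[5,50,95]))
zt=np.nanmedian(Z[g&reg(280,290,340,340)]);print(zt, st['tool_pos'][2]+.0285)
G=fit("green",g,zt,st=st,lower=[0,1]); G2=fit("green",g&(Z>zt-.006),zt,st=st)
for g in(G,G2): print((g-st['tool_pos'][:2])*1000)
to([.646,-.0187,.18],175.3)
```

```text
t 27.55 pos [554.531  275.5604 181.4038] theta 174.95 z [ 0.0026  0.0011 -1.    ] F [ 0.3351 -0.3116 -3.2036] open 52.9
[0.1972 0.2088 0.2098]
0.20893656295812146 0.20990379273589221
green centre [0.5522 0.2755] r 0.02607760454116414 rms 0.00018962802751689662 area px 16738 px [312.9408 295.4868]
green centre [0.5512 0.2757] r 0.02662490956257833 rms 0.0004283424773940635 area px 15209 px [313.0554 301.0893]
[-2.3389 -0.0491]
[-3.3138  0.1076]
t 27.6 pos [553.9402 274.7965 179.6791] theta 174.95 z [ 0.0004 -0.0004 -1.    ] F [-0.9164 -0.6027 -3.4832] open 52.6
shift tx,ty,tz mm [-117.551  -284.2482   -0.1721]
rotvec first (tool) [-0.0004  0.0004 -0.0062] shift after the turn [-115.7989 -284.9664   -0.3209]
```

View pics/w8.png

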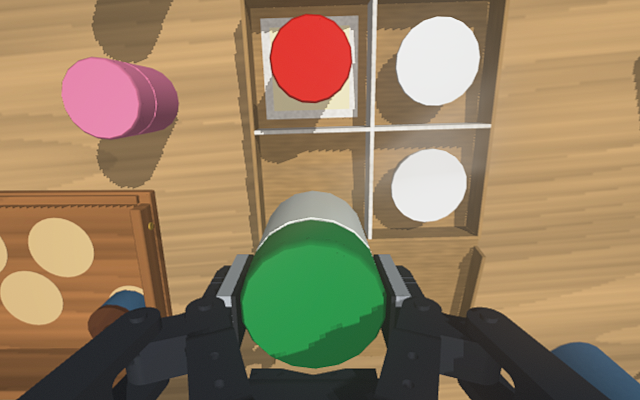

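>>> step_arm([
  {"grip": 0,"tx": -7.5,"ty": -18,"tz": 0,"ax": 0,"ay": 0,"az": 0},
  {"grip": 0,"tx": -15,"ty": -35.5,"tz": 0,"ax": 0,"ay": 0,"az": 0},
  {"grip": 0,"tx": -15,"ty": -35.5,"tz": 0,"ax": 0,"ay": 0,"az": 0},
  {"grip": 0,"tx": -15,"ty": -35.5,"tz": 0,"ax": 0,"ay": 0,"az": 0},
  {"grip": 0,"tx": -15,"ty": -35.5,"tz": 0,"ax": 0,"ay": 0,"az": 0},
  {"grip": 0,"tx": -15,"ty": -35.5,"tz": 0,"ax": 0,"ay": 0,"az": 0},
  {"grip": 0,"tx": -15,"ty": -35.5,"tz": 0,"ax": 0,"ay": 0,"az": 0},
  {"grip": 0,"tx": -15,"ty": -35.5,"tz": 0,"ax": 0,"ay": 0,"az": 0},
  {"grip": 0,"tx": -7,"ty": -18,"tz": 0,"ax": 0,"ay": 0,"az": 0},
  {"grip": 0,"tx": 0,"ty": 0,"tz": 0,"ax": 0,"ay": 0,"az": 0},
  {"grip": 0,"tx": 0,"ty": 0,"tz": 0,"ax": 0,"ay": 0,"az": 0},
], newtons=45)

```text
t: 28.98
tool_pos: [0.6474, -0.0171, 0.1795]
orientation: [0.043, 0.999, 0.001, -0.0]
contact_force: [0.2, 0.6, -3.4]
opening: 0.0528
```

Run:
```python
from h import *
st,p,d=shot('wrist','w9'); p=p[:,:,::-1].copy(); pose(st)
W=cloud("wrist",d,st);Z=W[...,2];H,S,V=hsvof(p)
g=(H>45)&(H<80)&(S>100); zt=np.nanmedian(Z[g&reg(280,290,340,340)])
G=fit("green",g,zt,st=st,lower=[0,1])
cr=(S<135)&(V>150)&(Z<.03)
a=fit("inlay",cr&reg(200,60,309,200),.012,st=st);b=fit("inlay",cr&reg(315,60,420,200),.012,st=st)
ey=(b-a)/np.linalg.norm(b-a);ex=np.array([ey[1],-ey[0]]);pp=(a+b)/2+.055*ex;print("implied pot place",pp,"green minus it mm",(G-pp)*1000, np.linalg.norm(b-a))
to([.648,-.0187,.06])
```

```text
t 28.98 pos [647.3592 -17.0726 179.5333] theta 175.07 z [-0.0008  0.0012 -1.    ] F [ 0.166   0.5905 -3.4249] open 52.8
green centre [ 0.645  -0.0171] r 0.026132417576870723 rms 0.00018791984234434156 area px 16733 px [313.0189 295.499 ]
inlay centre [ 0.5877 -0.0559] r 0.031243497745796156 rms 0.0002572609378605884 area px 4268 px [262.1879 122.2741]
inlay centre [0.5946 0.0279] r 0.03127282039740945 rms 0.0002770737229067642 area px 4272 px [359.9532 121.9295]
implied pot place [ 0.646  -0.0185] green minus it mm [-0.9865  1.4325] 0.0840938852579325
t 29.02 pos [647.4579 -16.7101 179.7463] theta 175.11 z [-0.0004  0.0011 -1.    ] F [ 0.6712  1.1315 -1.8768] open 52.9
shift tx,ty,tz mm [ -0.7719  -2.0637 119.7437]
```

View pics/w9.png

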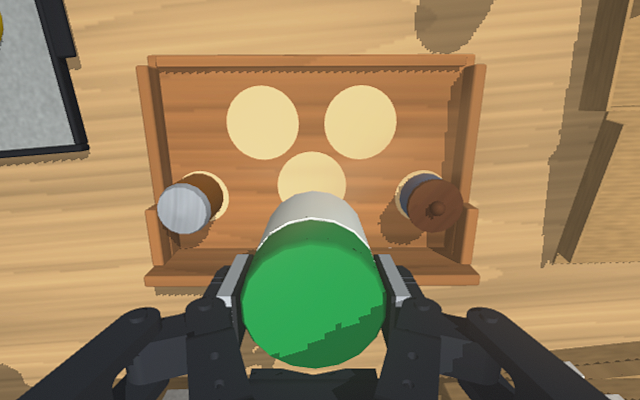

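The cork is at (312,178) and the green pot is held over it, about 1 mm and 1.5 mm off. I'll correct that and lower.

>>> step_arm([
  {"grip": 0,"tx": -1.1,"ty": -1.4,"tz": 20,"ax": 0,"ay": 0,"az": 0},
  {"grip": 0,"tx": 0,"ty": 0,"tz": 35,"ax": 0,"ay": 0,"az": 0},
  {"grip": 0,"tx": 0,"ty": 0,"tz": 30,"ax": 0,"ay": 0,"az": 0},
  {"grip": 0,"tx": 0,"ty": 0,"tz": 20,"ax": 0,"ay": 0,"az": 0},
  {"grip": 0,"tx": 0,"ty": 0,"tz": 9,"ax": 0,"ay": 0,"az": 0},
  {"grip": 0,"tx": 0,"ty": 0,"tz": 3,"ax": 0,"ay": 0,"az": 0},
  {"grip": 0,"tx": 0,"ty": 0,"tz": 2,"ax": 0,"ay": 0,"az": 0},
  {"grip": 0,"tx": 0,"ty": 0,"tz": 0,"ax": 0,"ay": 0,"az": 0},
  {"grip": 0,"tx": 0,"ty": 0,"tz": 0,"ax": 0,"ay": 0,"az": 0},
], newtons=45)

```text
t: 30.15
tool_pos: [0.6494, -0.0203, 0.0614]
orientation: [0.044, 0.999, -0.0, 0.0]
contact_force: [0.7, 0.8, -2.4]
opening: 0.0525
```

Run:
```python
from h import *
pose()
```

```text
t 30.15 pos [649.3589 -20.2597  61.4166] theta 174.96 z [ 0.001  -0.0001 -1.    ] F [ 0.6899  0.7664 -2.4421] open 52.5
```

```bash
cat > rel.py <<'E'
from h import *
import sys
def rel(name,lo):
    st,p,d=shot('wrist',name); p=p[:,:,::-1].copy(); pose(st)
    W=cloud("wrist",d,st);Z=W[...,2];H,S,V=hsvof(p)
    g=(H>45)&(H<80)&(S>100); zt=np.nanmedian(Z[g&reg(280,290,340,340)]) if lo else .087
    print("zt",zt)
    G=fit("green",g&(Z>zt-.006) if not lo else g,zt,st=st,lower=[0,1] if lo else None)
    cr=(S<135)&(V>150)&(Z<.03)
    n,l,s,c=cv2.connectedComponentsWithStats(cr.astype(np.uint8))
    ks=[k for k in range(1,n) if s[k,4]>1500]; print([ (k,s[k],c[k]) for k in ks])
    return st,p,Z,cr,l,G
E
python3 - <<'E'
from rel import *
rel('w10',True)
E
```

```text
t 30.15 pos [649.3589 -20.2597  61.4166] theta 174.96 z [ 0.001  -0.0001 -1.    ] F [ 0.6899  0.7664 -2.4421] open 52.5
zt 0.08890891132709733
green centre [ 0.6471 -0.0203] r 0.02608787646429423 rms 0.00019115297315965078 area px 16714 px [313.0199 295.69  ]
[(1, array([    0,     0,   516,   400, 22112], dtype=int32), array([105.403 , 149.6859])), (2, array([  548,     0,    92,   400, 17088], dtype=int32), array([615.2571, 215.0292])), (4, array([  177,    67,   286,   176, 25921], dtype=int32), array([317.5493, 136.0252]))]
```

View pics/w10.png

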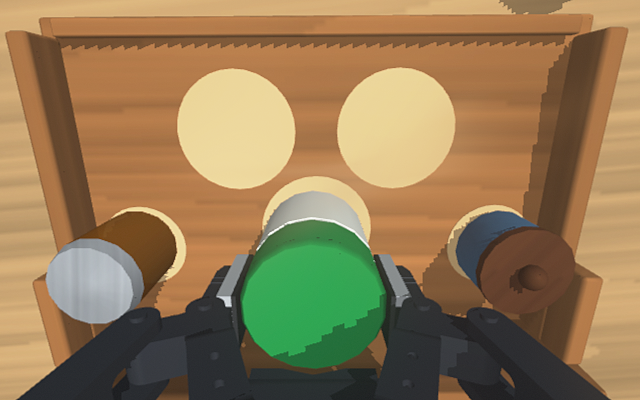

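Run:
```python
from h import *
st=pose()[0]
p=cv2.imread("pics/w10.png");H,S,V=hsvof(p);print(p[130,236],p[130,316],S[130,236],S[130,316],S[185,330],S[60,230])
cr=(S<112)&(V>170)
a=fit("inlayB",cr&reg(170,60,305,195),.012,st=st);b=fit("inlayY",cr&reg(328,60,460,195),.012,st=st)
ey=(b-a)/np.linalg.norm(b-a);ex=np.array([ey[1],-ey[0]]);pp=(a+b)/2+.055*ex;print("implied pot place",pp, np.linalg.norm(b-a))
G=np.array([.6471,-.0203]);print("green minus mm",(G-pp)*1000)
```

```text
t 30.2 pos [649.2619 -20.2633  61.308 ] theta 174.96 z [ 0.0008 -0.0001 -1.    ] F [ 0.6619  0.0216 -2.0108] open 53.0
[158 216 237] [ 74 117 168] 85 143 89 148
inlayB centre [ 0.5876 -0.0558] r 0.030866330659423753 rms 0.00015887341233353317 area px 11081 px [235.774  128.2936]
inlayY centre [0.5944 0.0279] r 0.030829636749014185 rms 0.00015695234341741888 area px 11085 px [395.6758 127.3202]
implied pot place [ 0.6458 -0.0184] 0.08403945175252327
green minus mm [ 1.2864 -1.8667]
```

>>> step_arm([
  {"grip": 0,"tx": 1.4,"ty": 1.8,"tz": 0,"ax": 0,"ay": 0,"az": 0},
  {"grip": 0,"tx": 0,"ty": 0,"tz": 0,"ax": 0,"ay": 0,"az": 0},
  {"grip": 0,"tx": 0,"ty": 0,"tz": 0,"ax": 0,"ay": 0,"az": 0},
  {"grip": 0,"tx": 0,"ty": 0,"tz": 0,"ax": 0,"ay": 0,"az": 0},
], newtons=45)

```text
t: 30.7
tool_pos: [0.6478, -0.0184, 0.0608]
orientation: [0.044, 0.999, -0.0, 0.0]
contact_force: [1.0, 0.3, -3.3]
opening: 0.0527
```

```bash
cat > rel2.py <<'E'
from h import *
def rel2(name):
    st,p,d=shot('wrist',name); p=p[:,:,::-1].copy(); pose(st);H,S,V=hsvof(p)
    G=fit("green",(H>45)&(H<80)&(S>100),.088,st=st,lower=[0,1])
    cr=(S<112)&(V>170)
    a=fit("inlayB",cr&reg(170,60,305,195),.012,st=st);b=fit("inlayY",cr&reg(328,60,460,195),.012,st=st)
    ey=(b-a)/np.linalg.norm(b-a);ex=np.array([ey[1],-ey[0]]);pp=(a+b)/2+.055*ex;print("implied pot place",pp, np.linalg.norm(b-a))
    print("green minus mm",(G-pp)*1000)
E
python3 -c "
from rel2 import *
rel2('w11')"
```

```text
t 30.7 pos [647.795  -18.3824  60.8176] theta 174.96 z [ 0.0001 -0.0001 -1.    ] F [ 1.0434  0.3256 -3.3184] open 52.7
green centre [ 0.6457 -0.0184] r 0.026173715293339398 rms 0.0001947855801455296 area px 16732 px [312.998  295.6269]
inlayB centre [ 0.5877 -0.0558] r 0.030892458729574964 rms 0.00015203062191691756 area px 11056 px [232.4888 131.8354]
inlayY centre [0.5946 0.028 ] r 0.030852169152853545 rms 0.00015360278534374706 area px 11060 px [392.4092 130.8481]
implied pot place [ 0.6459 -0.0184] 0.08409217465930728
green minus mm [-0.2055 -0.0087]
```

>>> step_arm([
  {"grip": 0,"tx": 0,"ty": 0,"tz": 1,"ax": 0,"ay": 0,"az": 0},
  {"grip": 0,"tx": 0,"ty": 0,"tz": 1,"ax": 0,"ay": 0,"az": 0},
  {"grip": 0,"tx": 0,"ty": 0,"tz": 0.5,"ax": 0,"ay": 0,"az": 0},
  {"grip": 0,"tx": 0,"ty": 0,"tz": 0,"ax": 0,"ay": 0,"az": 0},
  {"grip": 0,"tx": 0,"ty": 0,"tz": 0,"ax": 0,"ay": 0,"az": 0},
], newtons=45)

```text
t: 31.38
tool_pos: [0.648, -0.0183, 0.0593]
orientation: [0.044, 0.999, -0.0, 0.0]
contact_force: [-2.3, -0.1, 6.9]
opening: 0.0527
```

>>> step_arm([
  {"grip": 0.8,"tx": 0,"ty": 0,"tz": 0,"ax": 0,"ay": 0,"az": 0},
  {"grip": 1,"tx": 0,"ty": 0,"tz": 0,"ax": 0,"ay": 0,"az": 0},
  {"grip": 1,"tx": 0,"ty": 0,"tz": 0,"ax": 0,"ay": 0,"az": 0},
  {"grip": 1,"tx": 0,"ty": 0,"tz": -20,"ax": 0,"ay": 0,"az": 0},
  {"grip": 1,"tx": 0,"ty": 0,"tz": -45,"ax": 0,"ay": 0,"az": 0},
  {"grip": 1,"tx": 0,"ty": 0,"tz": -50,"ax": 0,"ay": 0,"az": 0},
  {"grip": 1,"tx": 0,"ty": 0,"tz": -50,"ax": 0,"ay": 0,"az": 0},
  {"grip": 1,"tx": 0,"ty": 0,"tz": -30,"ax": 0,"ay": 0,"az": 0},
  {"grip": 1,"tx": 0,"ty": 0,"tz": 0,"ax": 0,"ay": 0,"az": 0},
  {"grip": 1,"tx": 0,"ty": 0,"tz": 0,"ax": 0,"ay": 0,"az": 0},
], newtons=45)

```text
t: 32.62
tool_pos: [0.6475, -0.0184, 0.2535]
orientation: [0.044, 0.999, -0.0, 0.0]
contact_force: [-0.4, -0.6, 0.1]
opening: 0.0855
```

Run:
```python
from h import *
st,p,d=shot('wrist','w12'); p=p[:,:,::-1].copy(); pose(st);H,S,V=hsvof(p)
Z=cloud("wrist",d,st)[...,2]
fit("green",(H>45)&(H<80)&(S>100)&(Z>.08)&(Z<.1),.087,st=st)
cr=(S<125)&(V>180)&(Z<.03)
fit("inlay1",cr&reg(235,80,309,155),.012,st=st)
fit("inlay2",cr&reg(315,80,390,155),.012,st=st)
```

```text
t 32.62 pos [647.4766 -18.3856 253.5368] theta 174.97 z [ 0.     -0.0003 -1.    ] F [-0.4422 -0.5667  0.1208] open 85.5
green centre [ 0.6456 -0.0177] r 0.026171634371218423 rms 0.000503006551208621 area px 2587 px [313.886 184.206]
inlay1 centre [ 0.5875 -0.0559] r 0.03104885381908059 rms 0.00030875947924946664 area px 2756 px [273.4485 118.2939]
inlay2 centre [0.5943 0.0279] r 0.03108498095058091 rms 0.0003081267912922616 area px 2763 px [352.16   117.7195]
```

View pics/w12.png

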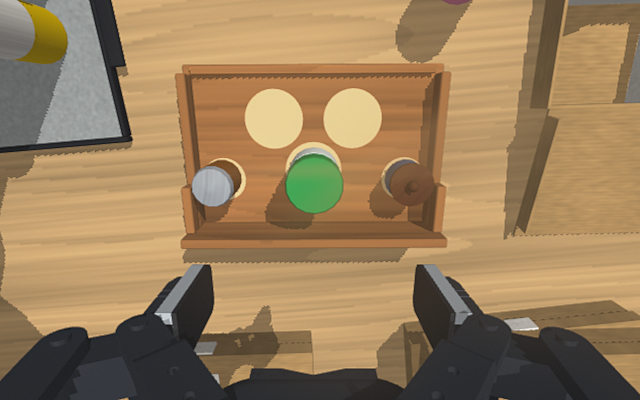

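>>> step_arm([
  {"grip": 1,"tx": 0,"ty": 0,"tz": 0,"ax": 0,"ay": 0,"az": 0.174},
  {"grip": 1,"tx": 0,"ty": 0,"tz": 0,"ax": 0,"ay": 0,"az": 0.174},
  {"grip": 1,"tx": 0,"ty": 0,"tz": 0,"ax": 0,"ay": 0,"az": 0.174},
  {"grip": 1,"tx": 0,"ty": 0,"tz": 0,"ax": 0,"ay": 0,"az": 0.174},
  {"grip": 1,"tx": 0,"ty": 0,"tz": 0,"ax": 0,"ay": 0,"az": 0.174},
  {"grip": 1,"tx": 0,"ty": 0,"tz": 0,"ax": 0,"ay": 0,"az": 0.174},
  {"grip": 1,"tx": 0,"ty": 0,"tz": 0,"ax": 0,"ay": 0,"az": 0.174},
  {"grip": 1,"tx": 0,"ty": 0,"tz": 0,"ax": 0,"ay": 0,"az": 0.174},
  {"grip": 1,"tx": 0,"ty": 0,"tz": 0,"ax": 0,"ay": 0,"az": 0.172},
  {"grip": 1,"tx": 0,"ty": 0,"tz": 0,"ax": 0,"ay": 0,"az": 0},
], newtons=45)

```text
t: 33.92
tool_pos: [0.6472, -0.0183, 0.2523]
orientation: [0.735, 0.678, -0.001, -0.0]
contact_force: [-0.1, -0.1, 0.6]
opening: 0.0853
```

Run:
```python
from h import *
print(robot.read_state()['joint_positions'])
to([.486,-.2815,.25],85.35)
```

```text
[ 0.249   0.5111 -0.4727  1.4619  0.2388  1.2278 -0.3324]
t 33.92 pos [647.2252 -18.2783 252.3202] theta 85.43 z [-0.0018 -0.0004 -1.    ] F [-0.1439 -0.1355  0.6097] open 85.3
shift tx,ty,tz mm [-275.2346 -139.7253    2.7117]
rotvec first (tool) [-0.0018  0.0005  0.0014] shift after the turn [-275.4256 -139.3554    2.3202]
```

Green stands on the cork at (314,184), within about 1 mm of its centre. Next I go back to the yellow tin on the tray.

>>> step_arm([
  {"grip": 1,"tx": -34.4,"ty": -17.4,"tz": 0,"ax": 0,"ay": 0,"az": 0},
  {"grip": 1,"tx": -34.4,"ty": -17.4,"tz": 0,"ax": 0,"ay": 0,"az": 0},
  {"grip": 1,"tx": -34.4,"ty": -17.4,"tz": 0,"ax": 0,"ay": 0,"az": 0},
  {"grip": 1,"tx": -34.4,"ty": -17.4,"tz": 0,"ax": 0,"ay": 0,"az": 0},
  {"grip": 1,"tx": -34.4,"ty": -17.4,"tz": 0,"ax": 0,"ay": 0,"az": 0},
  {"grip": 1,"tx": -34.4,"ty": -17.4,"tz": 0,"ax": 0,"ay": 0,"az": 0},
  {"grip": 1,"tx": -34.4,"ty": -17.4,"tz": 0,"ax": 0,"ay": 0,"az": 0},
  {"grip": 1,"tx": -34.4,"ty": -17.4,"tz": 0,"ax": 0,"ay": 0,"az": 0},
  {"grip": 1,"tx": 0,"ty": 0,"tz": 0,"ax": 0,"ay": 0,"az": 0},
  {"grip": 1,"tx": 0,"ty": 0,"tz": 0,"ax": 0,"ay": 0,"az": 0},
  {"grip": 1,"tx": 0,"ty": 0,"tz": 0,"ax": 0,"ay": 0,"az": 0},
], newtons=45)

```text
t: 35.3
tool_pos: [0.4873, -0.2801, 0.2532]
orientation: [0.734, 0.679, 0.0, -0.0]
contact_force: [0.3, 0.1, 0.1]
opening: 0.0852
```

Run:
```python
from h import *
st,p,d=shot('wrist','w13'); p=p[:,:,::-1].copy()
Z=cloud("wrist",d,st)[...,2];H,S,V=hsvof(p)
Y=fit("Y",reg(265,150,365,300)&(Z>.16)&(S<50),.170,st=st)
to([.486,-.2815,.132],85.35)
```

```text
Y centre [ 0.4854 -0.2825] r 0.0186683698254864 rms 0.0002000811328220347 area px 2291 px [309.2959 219.7529]
t 35.35 pos [ 487.3433 -280.1939  253.2199] theta 85.53 z [ 0.0001  0.0005 -1.    ] F [0.1554 0.3663 0.0453] open 85.3
shift tx,ty,tz mm [ -1.4642  -1.2434 121.2191]
rotvec first (tool) [ 0.     -0.0005  0.0031] shift after the turn [ -1.4107  -1.233  121.2199]
```

View pics/w13.png

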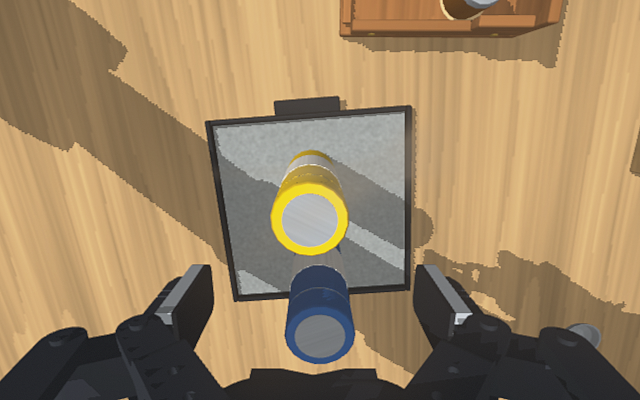

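>>> step_arm([
  {"grip": 1,"tx": -1.4,"ty": -1.2,"tz": 30,"ax": 0,"ay": 0,"az": 0.003},
  {"grip": 1,"tx": 0,"ty": 0,"tz": 35,"ax": 0,"ay": 0,"az": 0},
  {"grip": 1,"tx": 0,"ty": 0,"tz": 35,"ax": 0,"ay": 0,"az": 0},
  {"grip": 1,"tx": 0,"ty": 0,"tz": 21,"ax": 0,"ay": 0,"az": 0},
  {"grip": 1,"tx": 0,"ty": 0,"tz": 0,"ax": 0,"ay": 0,"az": 0},
  {"grip": 1,"tx": 0,"ty": 0,"tz": 0,"ax": 0,"ay": 0,"az": 0},
  {"grip": 1,"tx": 0,"ty": 0,"tz": 0,"ax": 0,"ay": 0,"az": 0},
], newtons=45)

```text
t: 36.22
tool_pos: [0.4862, -0.2828, 0.1335]
orientation: [0.736, 0.677, 0.0, 0.001]
contact_force: [0.7, -0.8, 0.5]
opening: 0.0857
```

```bash
python3 -c "
from h import *
to([.486,-.2815,.132],85.35)"
```

```text
t 36.23 pos [ 486.232  -282.7803  133.5027] theta 85.2 z [ 0.0018 -0.001  -1.    ] F [ 0.6829 -0.7874  0.4846] open 85.7
shift tx,ty,tz mm [ 1.2577 -0.341   1.5011]
rotvec first (tool) [ 0.0018  0.0008 -0.0026] shift after the turn [ 1.2573 -0.335   1.5027]
```

>>> step_arm([
  {"grip": 1,"tx": 1.2,"ty": -0.3,"tz": 1,"ax": 0,"ay": 0,"az": -0.003},
  {"grip": 1,"tx": 0,"ty": 0,"tz": 0,"ax": 0,"ay": 0,"az": 0},
  {"grip": 1,"tx": 0,"ty": 0,"tz": 0,"ax": 0,"ay": 0,"az": 0},
  {"grip": 1,"tx": 0,"ty": 0,"tz": 0,"ax": 0,"ay": 0,"az": 0},
  {"grip": 0,"tx": 0,"ty": 0,"tz": 0,"ax": 0,"ay": 0,"az": 0},
  {"grip": 0,"tx": 0,"ty": 0,"tz": 0,"ax": 0,"ay": 0,"az": 0},
  {"grip": 0,"tx": 0,"ty": 0,"tz": 0,"ax": 0,"ay": 0,"az": 0},
  {"grip": 0,"tx": 0,"ty": 0,"tz": 0,"ax": 0,"ay": 0,"az": 0},
], newtons=45)

```text
t: 37.22
tool_pos: [0.4852, -0.2815, 0.1315]
orientation: [0.735, 0.678, -0.0, 0.0]
contact_force: [-1.3, 0.9, 5.1]
opening: 0.0534
```

>>> step_arm([
  {"grip": 0,"tx": 0,"ty": 0,"tz": -8,"ax": 0,"ay": 0,"az": 0},
  {"grip": 0,"tx": 0,"ty": 0,"tz": -22,"ax": 0,"ay": 0,"az": 0},
  {"grip": 0,"tx": 0,"ty": 0,"tz": -35,"ax": 0,"ay": 0,"az": 0},
  {"grip": 0,"tx": 0,"ty": 0,"tz": -35,"ax": 0,"ay": 0,"az": 0},
  {"grip": 0,"tx": 0,"ty": 0,"tz": -10,"ax": 0,"ay": 0,"az": 0},
  {"grip": 0,"tx": 0,"ty": 0,"tz": 0,"ax": 0,"ay": 0,"az": 0},
], newtons=45)

```text
t: 37.98
tool_pos: [0.4852, -0.2815, 0.2412]
orientation: [0.735, 0.678, -0.0, 0.0]
contact_force: [-0.1, 0.7, -3.8]
opening: 0.0527
```

```bash
python3 -c "
from h import *
to([.5958,.0268,.239],85.35)"
```

```text
t 37.98 pos [ 485.1517 -281.47    241.1849] theta 85.35 z [ 0.0003 -0.0003 -1.    ] F [-0.0883  0.7235 -3.8287] open 52.7
shift tx,ty,tz mm [316.2283  85.2842   2.1099]
rotvec first (tool) [ 0.0003  0.0003 -0.    ] shift after the turn [316.2254  85.2931   2.1849]
```

>>> step_arm([
  {"grip": 0,"tx": 18,"ty": 5,"tz": 0,"ax": 0,"ay": 0,"az": 0},
  {"grip": 0,"tx": 40,"ty": 10.8,"tz": 0,"ax": 0,"ay": 0,"az": 0},
  {"grip": 0,"tx": 40,"ty": 10.8,"tz": 0,"ax": 0,"ay": 0,"az": 0},
  {"grip": 0,"tx": 40,"ty": 10.8,"tz": 0,"ax": 0,"ay": 0,"az": 0},
  {"grip": 0,"tx": 40,"ty": 10.8,"tz": 0,"ax": 0,"ay": 0,"az": 0},
  {"grip": 0,"tx": 40,"ty": 10.8,"tz": 0,"ax": 0,"ay": 0,"az": 0},
  {"grip": 0,"tx": 40,"ty": 10.8,"tz": 0,"ax": 0,"ay": 0,"az": 0},
  {"grip": 0,"tx": 40,"ty": 10.5,"tz": 0,"ax": 0,"ay": 0,"az": 0},
  {"grip": 0,"tx": 18,"ty": 5,"tz": 30,"ax": 0,"ay": 0,"az": 0},
  {"grip": 0,"tx": 0,"ty": 0,"tz": 30,"ax": 0,"ay": 0,"az": 0},
  {"grip": 0,"tx": 0,"ty": 0,"tz": 25,"ax": 0,"ay": 0,"az": 0},
  {"grip": 0,"tx": 0,"ty": 0,"tz": 9,"ax": 0,"ay": 0,"az": 0},
], newtons=45)

```text
t: 39.48
tool_pos: [0.5939, 0.0277, 0.1446]
orientation: [0.735, 0.678, -0.002, -0.002]
contact_force: [-1.0, -0.2, -1.4]
opening: 0.0528
```

>>> step_arm([
  {"grip": 0,"tx": 0,"ty": 0,"tz": 0,"ax": 0,"ay": 0,"az": 0},
  {"grip": 0,"tx": 0,"ty": 0,"tz": 0,"ax": 0,"ay": 0,"az": 0},
  {"grip": 0,"tx": 0,"ty": 0,"tz": 0,"ax": 0,"ay": 0,"az": 0},
  {"grip": 0,"tx": 0,"ty": 0,"tz": 0,"ax": 0,"ay": 0,"az": 0},
], newtons=45)

```text
t: 39.98
tool_pos: [0.5962, 0.0266, 0.1479]
orientation: [0.735, 0.678, 0.0, 0.0]
contact_force: [0.3, 0.6, -2.8]
opening: 0.0527
```

Run:
```python
from h import *
st,p,d=shot('wrist','w14'); p=p[:,:,::-1].copy()
Z=cloud("wrist",d,st)[...,2];H,S,V=hsvof(p)
zt=st['tool_pos'][2]+.038; print(np.nanmedian(Z[285:310,300:330]),zt)
m=reg(250,220,380,390)&(S<50)&(Z>zt-.01)&(V>110)
Y=fit("Y silver",m,zt,st=st)
to([.5957,.0267,.1395],85.35)
```

```text
0.18663558869169392 0.1859348605264362
Y silver centre [0.5969 0.0263] r 0.018206494443054503 rms 0.0011008780472208841 area px 7961 px [312.8868 331.005 ]
t 40.02 pos [596.0603  26.5819 147.7894] theta 85.34 z [ 0.0008 -0.     -1.    ] F [-0.0041 -0.9954 -2.6895] open 52.8
shift tx,ty,tz mm [ 0.0881 -0.3755  8.2891]
rotvec first (tool) [ 0.0008 -0.     -0.0001] shift after the turn [ 0.0885 -0.3686  8.2894]
```

View pics/w14.png

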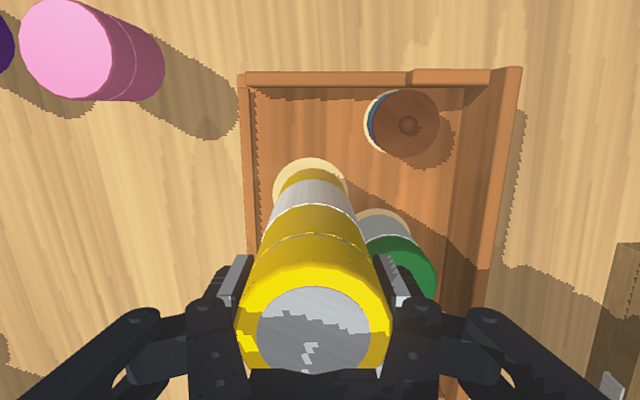

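>>> step_arm([
  {"grip": 0,"tx": 0.2,"ty": -0.6,"tz": 3,"ax": 0,"ay": 0,"az": 0},
  {"grip": 0,"tx": 0,"ty": 0,"tz": 2,"ax": 0,"ay": 0,"az": 0},
  {"grip": 0,"tx": 0,"ty": 0,"tz": 1,"ax": 0,"ay": 0,"az": 0},
  {"grip": 0,"tx": 0,"ty": 0,"tz": 1,"ax": 0,"ay": 0,"az": 0},
  {"grip": 0,"tx": 0,"ty": 0,"tz": 0,"ax": 0,"ay": 0,"az": 0},
  {"grip": 0,"tx": 0,"ty": 0,"tz": 0,"ax": 0,"ay": 0,"az": 0},
], newtons=45)

```text
t: 40.78
tool_pos: [0.5953, 0.0269, 0.1403]
orientation: [0.735, 0.678, 0.0, 0.0]
contact_force: [-0.5, -0.1, -2.8]
opening: 0.0525
```

>>> step_arm([
  {"grip": 0,"tx": 0,"ty": 0,"tz": 0.7,"ax": 0,"ay": 0,"az": 0},
  {"grip": 0,"tx": 0,"ty": 0,"tz": 0.6,"ax": 0,"ay": 0,"az": 0},
  {"grip": 0,"tx": 0,"ty": 0,"tz": 0,"ax": 0,"ay": 0,"az": 0},
  {"grip": 0,"tx": 0,"ty": 0,"tz": 0,"ax": 0,"ay": 0,"az": 0},
], newtons=45)

```text
t: 41.28
tool_pos: [0.5953, 0.0269, 0.139]
orientation: [0.735, 0.678, -0.0, 0.0]
contact_force: [-0.8, -0.4, -2.4]
opening: 0.0529
```

>>> step_arm([
  {"grip": 0,"tx": 0,"ty": 0,"tz": 0.7,"ax": 0,"ay": 0,"az": 0},
  {"grip": 0,"tx": 0,"ty": 0,"tz": 0.4,"ax": 0,"ay": 0,"az": 0},
  {"grip": 0,"tx": 0,"ty": 0,"tz": 0,"ax": 0,"ay": 0,"az": 0},
], newtons=45)

```text
t: 41.65
tool_pos: [0.5954, 0.0271, 0.1386]
orientation: [0.735, 0.678, 0.0, 0.0]
contact_force: [-2.8, 0.5, 4.6]
opening: 0.053
```

>>> step_arm([
  {"grip": 0.8,"tx": 0,"ty": 0,"tz": 0,"ax": 0,"ay": 0,"az": 0},
  {"grip": 1,"tx": 0,"ty": 0,"tz": 0,"ax": 0,"ay": 0,"az": 0},
  {"grip": 1,"tx": 0,"ty": 0,"tz": 0,"ax": 0,"ay": 0,"az": 0},
  {"grip": 1,"tx": 0,"ty": 0,"tz": -22,"ax": 0,"ay": 0,"az": 0},
  {"grip": 1,"tx": 0,"ty": 0,"tz": -40,"ax": 0,"ay": 0,"az": 0},
  {"grip": 1,"tx": 0,"ty": 0,"tz": -40,"ax": 0,"ay": 0,"az": 0},
  {"grip": 1,"tx": 0,"ty": 0,"tz": 0,"ax": 0,"ay": 0,"az": 0},
  {"grip": 1,"tx": 0,"ty": 0,"tz": 0,"ax": 0,"ay": 0,"az": 0},
  {"grip": 1,"tx": 0,"ty": 0,"tz": 0,"ax": 0,"ay": 0,"az": 0},
], newtons=45)

```text
t: 42.78
tool_pos: [0.5946, 0.0267, 0.2387]
orientation: [0.735, 0.678, -0.001, -0.001]
contact_force: [-0.2, 0.1, 0.4]
opening: 0.0854
```

Run:
```python
from h import *
st,p,d=shot('wrist','w15'); p=p[:,:,::-1].copy()
Z=cloud("wrist",d,st)[...,2];H,S,V=hsvof(p)
Y=fit("Y",reg(265,150,365,300)&(Z>.165)&(S<50),.177,st=st)
to([.4857,-.3747,.24],85.35)
```

```text
Y centre [0.5957 0.0263] r 0.018707537139189243 rms 0.00018340368774443695 area px 2771 px [313.8968 227.6351]
t 42.83 pos [594.6618  26.6655 238.6889] theta 85.35 z [-0.0021 -0.0002 -1.    ] F [0.3278 0.0824 0.2623] open 85.1
shift tx,ty,tz mm [-408.8769  -76.0745   -1.0051]
rotvec first (tool) [-0.002   0.0004  0.    ] shift after the turn [-408.8778  -76.065    -1.3111]
```

View pics/w15.png

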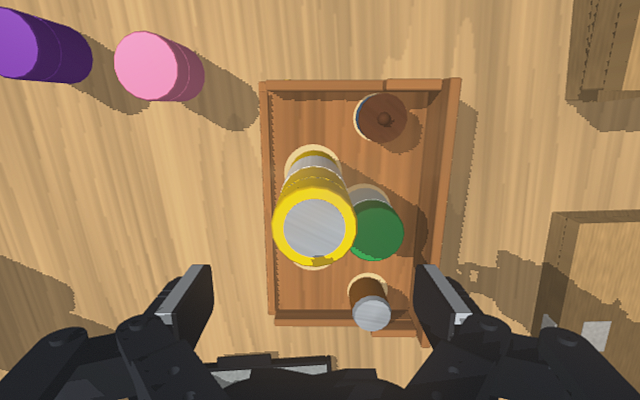

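The yellow tin is back upright at (0.5957,0.0263); it started at (0.5952,0.0258). Now the blue one.

>>> step_arm([
  {"grip": 1,"tx": -45.5,"ty": -8.5,"tz": 0,"ax": 0,"ay": 0,"az": 0},
  {"grip": 1,"tx": -45.5,"ty": -8.5,"tz": 0,"ax": 0,"ay": 0,"az": 0},
  {"grip": 1,"tx": -45.5,"ty": -8.5,"tz": 0,"ax": 0,"ay": 0,"az": 0},
  {"grip": 1,"tx": -45.5,"ty": -8.5,"tz": 0,"ax": 0,"ay": 0,"az": 0},
  {"grip": 1,"tx": -45.5,"ty": -8.5,"tz": 0,"ax": 0,"ay": 0,"az": 0},
  {"grip": 1,"tx": -45.5,"ty": -8.5,"tz": 0,"ax": 0,"ay": 0,"az": 0},
  {"grip": 1,"tx": -45.5,"ty": -8.5,"tz": 0,"ax": 0,"ay": 0,"az": 0},
  {"grip": 1,"tx": -45.5,"ty": -8.5,"tz": 0,"ax": 0,"ay": 0,"az": 0},
  {"grip": 1,"tx": -45,"ty": -8,"tz": 0,"ax": 0,"ay": 0,"az": 0},
  {"grip": 1,"tx": 0,"ty": 0,"tz": 0,"ax": 0,"ay": 0,"az": 0},
  {"grip": 1,"tx": 0,"ty": 0,"tz": 0,"ax": 0,"ay": 0,"az": 0},
  {"grip": 1,"tx": 0,"ty": 0,"tz": 0,"ax": 0,"ay": 0,"az": 0},
], newtons=45)

```text
t: 44.32
tool_pos: [0.487, -0.3731, 0.2398]
orientation: [0.734, 0.679, 0.0, -0.0]
contact_force: [0.0, 0.0, 0.2]
opening: 0.0854
```

Run:
```python
from h import *
st,p,d=shot('wrist','w16'); p=p[:,:,::-1].copy()
Z=cloud("wrist",d,st)[...,2];H,S,V=hsvof(p)
B=fit("B",reg(250,150,370,300)&(Z>.16)&(S<60),.170,st=st)
to([.4857,-.3747,.132],85.35)
```

```text
B centre [ 0.4856 -0.3749] r 0.018897987336334354 rms 0.00019355897545026243 area px 2626 px [309.7635 225.6618]
t 44.38 pos [ 486.9991 -373.1796  239.8757] theta 85.48 z [ 0.0001  0.0005 -1.    ] F [ 0.6514 -0.6429  0.1097] open 85.6
shift tx,ty,tz mm [ -1.6767  -1.1783 107.8748]
rotvec first (tool) [ 0.     -0.0005  0.0023] shift after the turn [ -1.6208  -1.1716 107.8757]
```

View pics/w16.png

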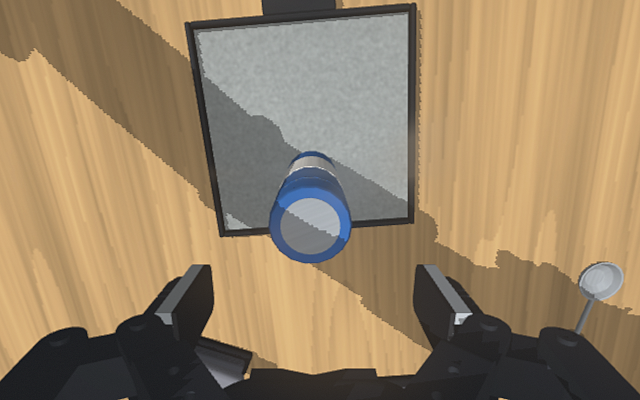

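>>> step_arm([
  {"grip": 1,"tx": -0.3,"ty": -0.3,"tz": 30,"ax": 0,"ay": 0,"az": 0},
  {"grip": 1,"tx": 0,"ty": 0,"tz": 35,"ax": 0,"ay": 0,"az": 0},
  {"grip": 1,"tx": 0,"ty": 0,"tz": 28,"ax": 0,"ay": 0,"az": 0},
  {"grip": 1,"tx": 0,"ty": 0,"tz": 15,"ax": 0,"ay": 0,"az": 0},
  {"grip": 1,"tx": 0,"ty": 0,"tz": 0,"ax": 0,"ay": 0,"az": 0},
  {"grip": 1,"tx": 0,"ty": 0,"tz": 0,"ax": 0,"ay": 0,"az": 0},
  {"grip": 1,"tx": 0,"ty": 0,"tz": 0,"ax": 0,"ay": 0,"az": 0},
  {"grip": 1,"tx": 0,"ty": 0,"tz": 0,"ax": 0,"ay": 0,"az": 0},
], newtons=45)

```text
t: 45.38
tool_pos: [0.4864, -0.3751, 0.1327]
orientation: [0.735, 0.678, 0.0, 0.001]
contact_force: [-0.5, 0.6, -1.0]
opening: 0.0854
```

```bash
python3 -c "
from h import *
to([.4857,-.3747,.132],85.35)"
```

```text
t 45.38 pos [ 486.3711 -375.1466  132.675 ] theta 85.35 z [ 0.001  -0.0008 -1.    ] F [-0.5281  0.6147 -0.9776] open 85.4
shift tx,ty,tz mm [ 0.3912 -0.7058  0.674 ]
rotvec first (tool) [ 0.001   0.0007 -0.    ] shift after the turn [ 0.3908 -0.7051  0.675 ]
```

>>> step_arm([
  {"grip": 1,"tx": 0.4,"ty": -0.6,"tz": 0.5,"ax": 0,"ay": 0,"az": 0},
  {"grip": 1,"tx": 0,"ty": 0,"tz": 0,"ax": 0,"ay": 0,"az": 0},
  {"grip": 0,"tx": 0,"ty": 0,"tz": 0,"ax": 0,"ay": 0,"az": 0},
  {"grip": 0,"tx": 0,"ty": 0,"tz": 0,"ax": 0,"ay": 0,"az": 0},
  {"grip": 0,"tx": 0,"ty": 0,"tz": 0,"ax": 0,"ay": 0,"az": 0},
  {"grip": 0,"tx": 0,"ty": 0,"tz": 0,"ax": 0,"ay": 0,"az": 0},
], newtons=45)

```text
t: 46.12
tool_pos: [0.4856, -0.3745, 0.1317]
orientation: [0.735, 0.678, -0.0, 0.0]
contact_force: [-1.6, -0.1, 3.1]
opening: 0.0532
```

>>> step_arm([
  {"grip": 0,"tx": 0,"ty": 0,"tz": -8,"ax": 0,"ay": 0,"az": 0},
  {"grip": 0,"tx": 0,"ty": 0,"tz": -22,"ax": 0,"ay": 0,"az": 0},
  {"grip": 0,"tx": 0,"ty": 0,"tz": -35,"ax": 0,"ay": 0,"az": 0},
  {"grip": 0,"tx": 0,"ty": 0,"tz": -35,"ax": 0,"ay": 0,"az": 0},
  {"grip": 0,"tx": 0,"ty": 0,"tz": -10,"ax": 0,"ay": 0,"az": 0},
  {"grip": 0,"tx": 0,"ty": 0,"tz": 0,"ax": 0,"ay": 0,"az": 0},
  {"grip": 0,"tx": 0,"ty": 0,"tz": 0,"ax": 0,"ay": 0,"az": 0},
], newtons=45)

```text
t: 47.0
tool_pos: [0.4846, -0.3741, 0.2396]
orientation: [0.735, 0.678, -0.0, -0.001]
contact_force: [-0.4, 0.1, -3.6]
opening: 0.0529
```

```bash
python3 -c "
from h import *
to([.5862,-.0537,.239],85.35)"
```

```text
t 47.0 pos [ 484.6458 -374.0996  239.6434] theta 85.35 z [-0.0023  0.0014 -1.    ] F [-0.4471  0.1256 -3.647 ] open 52.9
shift tx,ty,tz mm [327.5713  75.272    0.8716]
rotvec first (tool) [-0.0024 -0.0013  0.0001] shift after the turn [327.5779  75.2456   0.6434]
```

>>> step_arm([
  {"grip": 0,"tx": 20,"ty": 5,"tz": 0,"ax": 0,"ay": 0,"az": 0},
  {"grip": 0,"tx": 41,"ty": 9.4,"tz": 0,"ax": 0,"ay": 0,"az": 0},
  {"grip": 0,"tx": 41,"ty": 9.4,"tz": 0,"ax": 0,"ay": 0,"az": 0},
  {"grip": 0,"tx": 41,"ty": 9.4,"tz": 0,"ax": 0,"ay": 0,"az": 0},
  {"grip": 0,"tx": 41,"ty": 9.4,"tz": 0,"ax": 0,"ay": 0,"az": 0},
  {"grip": 0,"tx": 41,"ty": 9.4,"tz": 0,"ax": 0,"ay": 0,"az": 0},
  {"grip": 0,"tx": 41,"ty": 9.4,"tz": 0,"ax": 0,"ay": 0,"az": 0},
  {"grip": 0,"tx": 41,"ty": 9.4,"tz": 0,"ax": 0,"ay": 0,"az": 0},
  {"grip": 0,"tx": 20,"ty": 4,"tz": 20,"ax": 0,"ay": 0,"az": 0},
  {"grip": 0,"tx": 0,"ty": 0,"tz": 30,"ax": 0,"ay": 0,"az": 0},
  {"grip": 0,"tx": 0,"ty": 0,"tz": 30,"ax": 0,"ay": 0,"az": 0},
  {"grip": 0,"tx": 0,"ty": 0,"tz": 12,"ax": 0,"ay": 0,"az": 0},
], newtons=45)

```text
t: 48.5
tool_pos: [0.5849, -0.0534, 0.1471]
orientation: [0.735, 0.678, -0.001, -0.002]
contact_force: [0.2, -0.3, -2.3]
opening: 0.0527
```

>>> step_arm([
  {"grip": 0,"tx": 0,"ty": 0,"tz": 0,"ax": 0,"ay": 0,"az": 0},
  {"grip": 0,"tx": 0,"ty": 0,"tz": 0,"ax": 0,"ay": 0,"az": 0},
  {"grip": 0,"tx": 0,"ty": 0,"tz": 0,"ax": 0,"ay": 0,"az": 0},
  {"grip": 0,"tx": 0,"ty": 0,"tz": 0,"ax": 0,"ay": 0,"az": 0},
], newtons=45)

```text
t: 49.0
tool_pos: [0.5869, -0.0547, 0.1501]
orientation: [0.735, 0.678, 0.0, 0.0]
contact_force: [-0.5, -0.5, -2.0]
opening: 0.053
```

```bash
python3 -c "
from h import *
to([.5862,-.0537,.139],85.35)"
```

```text
t 49.0 pos [586.8534 -54.6694 150.1241] theta 85.34 z [ 0.0012 -0.0002 -1.    ] F [-0.4687 -0.4731 -2.034 ] open 53.0
shift tx,ty,tz mm [ 0.914  -0.743  11.1231]
rotvec first (tool) [ 0.0012  0.0001 -0.0002] shift after the turn [ 0.9132 -0.7298 11.1241]
```

>>> step_arm([
  {"grip": 0,"tx": 0.9,"ty": -0.6,"tz": 3,"ax": 0,"ay": 0,"az": 0},
  {"grip": 0,"tx": 0,"ty": 0,"tz": 3,"ax": 0,"ay": 0,"az": 0},
  {"grip": 0,"tx": 0,"ty": 0,"tz": 2,"ax": 0,"ay": 0,"az": 0},
  {"grip": 0,"tx": 0,"ty": 0,"tz": 1,"ax": 0,"ay": 0,"az": 0},
  {"grip": 0,"tx": 0,"ty": 0,"tz": 0.8,"ax": 0,"ay": 0,"az": 0},
  {"grip": 0,"tx": 0,"ty": 0,"tz": 0,"ax": 0,"ay": 0,"az": 0},
  {"grip": 0,"tx": 0,"ty": 0,"tz": 0,"ax": 0,"ay": 0,"az": 0},
  {"grip": 0,"tx": 0,"ty": 0,"tz": 0,"ax": 0,"ay": 0,"az": 0},
], newtons=45)

```text
t: 50.0
tool_pos: [0.5861, -0.0536, 0.1397]
orientation: [0.735, 0.678, 0.0, 0.0]
contact_force: [0.2, -0.4, -3.1]
opening: 0.0531
```

>>> step_arm([
  {"grip": 0,"tx": 0,"ty": 0,"tz": 0.7,"ax": 0,"ay": 0,"az": 0},
  {"grip": 0,"tx": 0,"ty": 0,"tz": 0.6,"ax": 0,"ay": 0,"az": 0},
  {"grip": 0,"tx": 0,"ty": 0,"tz": 0,"ax": 0,"ay": 0,"az": 0},
  {"grip": 0,"tx": 0,"ty": 0,"tz": 0,"ax": 0,"ay": 0,"az": 0},
], newtons=45)

```text
t: 50.5
tool_pos: [0.5861, -0.0536, 0.1387]
orientation: [0.735, 0.678, 0.0, 0.0]
contact_force: [-2.5, -0.7, 5.0]
opening: 0.0527
```

Contact made. I'll release, rise clear and check.

>>> step_arm([
  {"grip": 0.8,"tx": 0,"ty": 0,"tz": 0,"ax": 0,"ay": 0,"az": 0},
  {"grip": 1,"tx": 0,"ty": 0,"tz": 0,"ax": 0,"ay": 0,"az": 0},
  {"grip": 1,"tx": 0,"ty": 0,"tz": 0,"ax": 0,"ay": 0,"az": 0},
  {"grip": 1,"tx": 0,"ty": 0,"tz": -22,"ax": 0,"ay": 0,"az": 0},
  {"grip": 1,"tx": 0,"ty": 0,"tz": -40,"ax": 0,"ay": 0,"az": 0},
  {"grip": 1,"tx": 0,"ty": 0,"tz": -40,"ax": 0,"ay": 0,"az": 0},
  {"grip": 1,"tx": 0,"ty": 0,"tz": -40,"ax": 0,"ay": 0,"az": 0},
  {"grip": 1,"tx": 0,"ty": 0,"tz": -10,"ax": 0,"ay": 0,"az": 0},
  {"grip": 1,"tx": 0,"ty": 0,"tz": 0,"ax": 0,"ay": 0,"az": 0},
  {"grip": 1,"tx": 0,"ty": 0,"tz": 0,"ax": 0,"ay": 0,"az": 0},
  {"grip": 1,"tx": 0,"ty": 0,"tz": 0,"ax": 0,"ay": 0,"az": 0},
], newtons=45)

```text
t: 51.88
tool_pos: [0.5854, -0.0538, 0.289]
orientation: [0.735, 0.678, -0.001, -0.001]
contact_force: [0.3, -1.0, -0.5]
opening: 0.0858
```

Run:
```python
from h import *
st,p,d=shot('wrist','w17'); p=p[:,:,::-1].copy(); pose(st)
Z=cloud("wrist",d,st)[...,2];H,S,V=hsvof(p)
fit("B",reg(250,190,370,300)&(Z>.165)&(S<60),.177,st=st)
fit("Y",reg(250,40,370,170)&(Z>.165)&(S<50),.177,st=st)
fit("green",(H>45)&(H<80)&(S>100)&(Z>.08)&(Z<.1),.087,st=st)
shot('side','s17')
st,p,d=shot('top','t17'); p=p[:,:,::-1].copy();Z=cloud("top",d)[...,2];H,S,V=hsvof(p)
fit("red top",reg(200,180,250,225)&((H<8)|(H>172))&(S>130)&(Z>.06),.08,"top")
fit("tubA",reg(170,160,205,190)&(V>170)&(S<60)&(Z>.02),.032,"top");fit("tubB",reg(170,195,205,225)&(V>170)&(S<60)&(Z>.02),.032,"top")
p=cv2.imread("pics/top0.png");H,S,V=hsvof(p);Z=cloud("top",np.load("pics/top0.npy"))[...,2]
fit("tubA0",reg(170,160,205,190)&(V>170)&(S<60)&(Z>.02),.032,"top");fit("tubB0",reg(170,195,205,225)&(V>170)&(S<60)&(Z>.02),.032,"top")
```

```text
t 51.88 pos [585.429  -53.7524 288.9624] theta 85.35 z [-0.0022  0.0001 -1.    ] F [ 0.2934 -0.9821 -0.4841] open 85.8
B centre [ 0.5861 -0.0551] r 0.018144857443660612 rms 0.001814561646396947 area px 1641 px [313.4564 207.1792]
Y centre [0.5957 0.0262] r 0.018637379800054574 rms 0.00019491486262522678 area px 2468 px [317.8063  91.0916]
green centre [ 0.6459 -0.0162] r 0.02541582013033341 rms 0.003186807279194985 area px 2112 px [371.554  134.8987]
red top centre [0.4541 0.2813] r 0.026485979439385812 rms 0.0019459561924174509 area px 263 px [215.7262 209.2776]
tubA centre [0.5569 0.3755] r 0.03184638742746286 rms 0.0008730511796185374 area px 346 px [190.7457 176.237 ]
tubB centre [0.4591 0.3814] r 0.03143401101295019 rms 0.0008203419780859545 area px 349 px [186.8739 208.2923]
tubA0 centre [0.5569 0.3755] r 0.03184638742746286 rms 0.0008730511796185374 area px 347 px [190.7435 176.2133]
tubB0 centre [0.4591 0.3815] r 0.031389379122108194 rms 0.000807068375036329 area px 347 px [186.8213 208.2824]
```

View pics/w17.png

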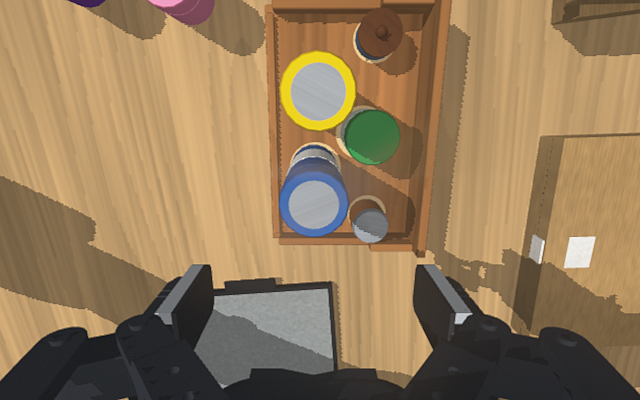

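View pics/s17.png

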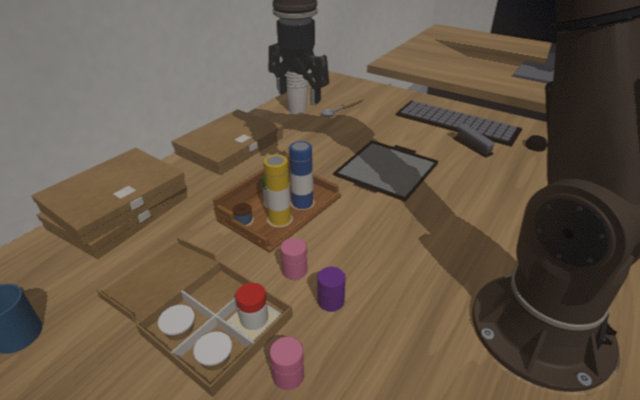

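Everything stands as asked: both tins are on the stand, green is behind them and red is on the liner. The blue fit was clipped by my window at row 190, so I'll redo it before handing in.

Run:
```python
from h import *
st,p,d=shot('wrist','w18'); p=p[:,:,::-1].copy(); pose(st)
Z=cloud("wrist",d,st)[...,2];H,S,V=hsvof(p)
B=fit("B",reg(250,172,370,260)&(Z>.17)&(S<60),.177,st=st); print("off start mm",(B-[.5862,-.0540])*1000)
Y=fit("Y",reg(250,40,370,140)&(Z>.17)&(S<50),.177,st=st); print("off start mm",(Y-[.5952,.0258])*1000)
fit("green",(H>45)&(H<80)&(S>100)&(Z>.083)&(Z<.1)&reg(335,100,405,170),.087,st=st)
```

```text
t 52.02 pos [585.7831 -53.644  289.6593] theta 85.36 z [-0.001   0.0001 -1.    ] F [-0.3701  0.0413  0.1133] open 85.9
B centre [ 0.5863 -0.054 ] r 0.01883298109015741 rms 0.0002407583137152735 area px 1890 px [312.8677 204.1878]
off start mm [0.0645 0.0152]
Y centre [0.5958 0.0263] r 0.018623929837774233 rms 0.00021931733368611987 area px 2449 px [317.1997  91.2744]
off start mm [0.5628 0.4822]
green centre [ 0.646  -0.0162] r 0.02536247904213742 rms 0.0030290005863905112 area px 2116 px [371.0208 135.1526]
```

```bash
python3 -c "
from workcell import robot
print(robot.finish_job())"
```

```text
the job is handed in; nothing more can be done
None
```

The swap is done and handed in at about 52 s, in the order asked. Both tins went to the tray, the red pot onto the liner and the green pot onto the cork. Then yellow and then blue went back to the stand. Each item was lowered until it touched before I opened the gripper.

**Last checks:**
- **Tins:** blue is within 0.1 mm of where it started and yellow within 0.8 mm. Both stand upright.
- **Green pot:** a clean fit right after release put it about 1 mm from the cork centre. The last wrist view gave 2–2.5 mm off, but that fit was poor (3 mm scatter), so I trust the first. It also gave nearly the same spot as the rough one before it.
- **Red pot:** it stands centred on the liner, within about 1 mm by the wrist camera. A rougher final top-view fit agreed to about 2 mm.
- **Tubs:** both are unmoved, to 0.1 mm in the top view.
- **Forces:** the highest contact force I read was about 12 N, at the end of a move.

**What disagreed:**
- **Liner:** my first top-camera estimate was about 8 mm off because a shadowed strip was missed. I corrected it from the wrist camera before lowering the red pot.
- **Tin spacing:** the tins measured 80 mm apart at the start, not the stated 84 mm, while their inlays were 84 mm apart. I put the tins back where they actually stood.

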